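# Clip the document tubes into the rack

### The arm

A 6-joint arm with a two-finger parallel gripper is mounted at the origin on the work surface; the furniture and walls round the work are solid. World frame = base frame: x ahead of the robot, y to its left, z up, the work surface at z = 0. Lengths are in m, angles in degrees, forces in N, time in s.
With the tool pointing down it reaches from about 0.25 to 0.725 m from the base axis. Payload 9.7 kg.
Tool frame: the origin (TCP) lies between the finger pads; the fingertips stand 11 mm ahead of it and the grasp point (between the pads) lies 8 mm behind it; z points along the fingers, x is the direction in which the jaws open and shut, and the axes are right-handed (so a half turn about z gives the same grasp; the last joint's range is limited). The gripper opens to 85 mm and grips with 20 to 120 N. Pads are 22 mm wide; open, the fingers measure 114 mm over their backs; the gripper's body (76 mm by 85 mm) begins 54 mm behind the grasp point. The pads swing forward as they close: fully open they stand 13 mm farther back than shut.
Start: joints at [-74.141, 4.979, 10.078, 95.1, 0, 90], TCP at [0.15, -0.529, 0.242] pointing down, gripper open.
Joint ranges: [-179.16, 179.16], [-48.56, 103.87], [-65.8, 70.77], [-126.05, 130.52], [-82.76, 87.17], [-180, 180]. Speed limits (degrees/s): [127.2, 127.2, 147.25, 180, 180, 180].

### API

Orientations are given as [roll, pitch, yaw] about the fixed x, y, z axes, in that order (R = Rz(yaw) Ry(pitch) Rx(roll)).
In Python, from workcell import get_obs, camera, job_done gives the robot as it stands.
- The arm moves only by the tool arm_command, never from a script. Its argument "increments" is a list of rows, each a list of 2 entries, a list of its own where there are three numbers: the shift along the tool's x, y, z in units of 25 mm (1.0 is 25 mm), then the turn about the tool's z in units of 6 degrees (1.0 is 6 degrees). In form: [[[dx, dy, dz], roll], ...]. A call has 1 to 5 rows; each row is the pose to reach, as a shift and turn from the pose measured when the call began, along the tool's axes at that moment; what a row does not reach only later rows make up. A row lasts 1/10 s, in which the tool goes at most 50 mm and 8.59 degrees, less where a joint would pass 70% of its speed; a pose out of reach is approached as far as the arm can. A call with a gripper value outside its range is refused whole. "claw" is the closure, from -1 (fully open) to 1 (shut), so that 0 is half open, set as the call begins (left out, the last holds). The fingers move at their own pace and stop on an object; "force" is the grip in N (left out, the last holds). Time passes only in rows, so rows that repeat a pose let the fingers close. It gives the time, the measured TCP pose, the force and the opening at its end, in the units of the state.
- get_obs(): the state, without advancing time (a new reading comes with each control period).
- camera(name): name is "side" or "top"; returns a dict with "frame" (480x640x3 uint8, red, green, blue), "range_z" (480x640 float32, m along the optical axis (not along the pixel's ray), 0 where there is no reading), "K" (3x3 intrinsics, pixels), "R" (3x3) and "t" (3): a world point X has camera coordinates R X + t. Camera axes: x right, y down, z forward; pixel columns grow to the right and rows downward; lengths in m; the calibration is good to about 2 mm. A picture is of the moment at which its call begins.
- job_done(): hands the job in, once; it reports no verdict.
The state is a dict: "time": time; "q": joint angles; "qd": joint speeds; "joint_efforts": joint torques, N m; "ee_pos": TCP position; "tcp_rot": TCP orientation; "wrist_force": force on the tool from outside, world axes, zero at the start; "torque": the same for the moment, N m; "opening": finger opening in m.
Only numpy, scipy, OpenCV 4.12 (cv2) and the standard library are available. Lean on these libraries where they do the work, as an engineer would, in place of code of your own. Each camera call takes 0.05 s, during which the arm holds its last target.

### The job

The document tubes are in the blue box. Lift its lid off by the knob and set it down flat on the cork mat, then press every tube down past the sprung orange jaw of a clip of its own on the rack until it snaps fully home in its seat, centred along its length. When all of them are clipped in, put the lid squarely back on the empty box, and leave the stapler, the magnifier and the glue stick where they are.

Things in the scene. Friction and masses are not known exactly. Their poses are not given: they have to be found in the camera images.
- box: blue open box with a small brass label frame on its -x face, fixed to the table: 158 mm (x) by 234 mm (y) outside, 150 x 226 mm inside, walls 4 mm, rim 50 mm above the table, floor 4 mm thick, with a ledge 20 mm wide, its top 14 mm above the table, along the inside of each -x/+x end wall. Origin at the middle of its underside, z up
- lid: loose blue lid, 166 mm (x) by 240 mm (y), 250 g: 5 mm panel, under it a grey step 140x216 mm, 6 mm deep, that drops inside the box's rim with 5 mm play all round. Origin at the middle of the step's underside: 44 mm above the box's origin when the lid is on, x axes parallel. Upright black knob, 28 mm across, in the middle of the top, from 11 to 45 mm above the origin
- mat: brown cork mat fixed on the table, 190 mm (x) by 230 mm (y), 3 mm thick; origin at the middle of its underside
- rack: fixed clip rack: aluminium base 116 mm (x) by 226 mm (y), 8 mm thick, origin mid-underside. Four stations along y for tubes lying along x. Each has two forks 40 mm either side of its middle, 14 mm wide; the 66 mm between is free for fingers down to 19 mm above the table. Fork: saddle 40 mm up, fixed black prong at -y, 11 mm from the seat axis, flared out at the top (71 mm up), orange jaw at +y
- clip_0 (a point): middle of the seat of clip station 0 of the rack, 50 mm above the table: a seated tube has its middle here and its axis along this point's x axis. z is up. Stations are 56 mm apart along y, clip_0 at the -y end, clip_3 at the +y end
- clip_1 (a point): middle of the seat of clip station 1 of the rack, 50 mm above the table: a seated tube has its middle here and its axis along this point's x axis. z is up. Stations are 56 mm apart along y, clip_0 at the -y end, clip_3 at the +y end
- clip_2 (a point): middle of the seat of clip station 2 of the rack, 50 mm above the table: a seated tube has its middle here and its axis along this point's x axis. z is up. Stations are 56 mm apart along y, clip_0 at the -y end, clip_3 at the +y end
- clip_3 (a point): middle of the seat of clip station 3 of the rack, 50 mm above the table: a seated tube has its middle here and its axis along this point's x axis. z is up. Stations are 56 mm apart along y, clip_0 at the -y end, clip_3 at the +y end
- jaw_0 (a joint): sprung jaw of station 0: two orange arms on a hinge pin low at +y, smooth slippery round noses overhanging the seat, top 65 mm above the table; rad, 0 shut, grows outwards (+y), at most 0.5. A tube touches the noses with its axis about 20 mm above the seat, needs about 5 to 10 N down, opens the jaw by about 0.1 rad, then it snaps shut over the tube
- jaw_1 (a joint): sprung jaw of station 1: two orange arms on a hinge pin low at +y, smooth slippery round noses overhanging the seat, top 65 mm above the table; rad, 0 shut, grows outwards (+y), at most 0.5. A tube touches the noses with its axis about 20 mm above the seat, needs about 5 to 10 N down, opens the jaw by about 0.1 rad, then it snaps shut over the tube
- jaw_2 (a joint): sprung jaw of station 2: two orange arms on a hinge pin low at +y, smooth slippery round noses overhanging the seat, top 65 mm above the table; rad, 0 shut, grows outwards (+y), at most 0.5. A tube touches the noses with its axis about 20 mm above the seat, needs about 5 to 10 N down, opens the jaw by about 0.1 rad, then it snaps shut over the tube
- jaw_3 (a joint): sprung jaw of station 3: two orange arms on a hinge pin low at +y, smooth slippery round noses overhanging the seat, top 65 mm above the table; rad, 0 shut, grows outwards (+y), at most 0.5. A tube touches the noses with its axis about 20 mm above the seat, needs about 5 to 10 N down, opens the jaw by about 0.1 rad, then it snaps shut over the tube
- tube_0: document tube, up to four alike (absent: None): buff barrel 20 mm across, white square caps 26x26x12 mm on its ends, 140 mm long, 70 g. Origin mid-axis, x along it. At the start in the box, along the box's x, caps on the ledges, axis 27 mm above the table, at box y -75, -25, 25, 75 mm. Flat on the table its axis is 13 mm up. Grip across its middle
- tube_1: document tube, up to four alike (absent: None): buff barrel 20 mm across, white square caps 26x26x12 mm on its ends, 140 mm long, 70 g. Origin mid-axis, x along it. At the start in the box, along the box's x, caps on the ledges, axis 27 mm above the table, at box y -75, -25, 25, 75 mm. Flat on the table its axis is 13 mm up. Grip across its middle
- tube_2: document tube, up to four alike (absent: None): buff barrel 20 mm across, white square caps 26x26x12 mm on its ends, 140 mm long, 70 g. Origin mid-axis, x along it. At the start in the box, along the box's x, caps on the ledges, axis 27 mm above the table, at box y -75, -25, 25, 75 mm. Flat on the table its axis is 13 mm up. Grip across its middle
- tube_3: document tube, up to four alike (absent: None): buff barrel 20 mm across, white square caps 26x26x12 mm on its ends, 140 mm long, 70 g. Origin mid-axis, x along it. At the start in the box, along the box's x, caps on the ledges, axis 27 mm above the table, at box y -75, -25, 25, 75 mm. Flat on the table its axis is 13 mm up. Grip across its middle
- mini_drawers: grey cabinet of three small drawers, fixed, not to be used: 165 mm (x, handles out to 105 mm from the middle) by 192 mm (y), 178 mm tall, behind the left end of the work: carry wide things past it above its top or well in front of it. Origin at the middle of its underside
- stapler: bystander: red and black stapler, 34x138x53 mm, lying behind the work; origin at the middle of its underside
- loupe: bystander: magnifier with black handle, 68x173x14 mm, lying behind the work; origin at the middle of its underside
- glue_stick: bystander: green and yellow glue stick, 26 mm across, 97 mm tall, standing to the left of the work; origin at the middle of its underside

How it is judged:
By the outcome, as a careful person would: the job done as asked, in the order asked, and still so for the second after the job is handed in, with the robot touching nothing.
Of tube_0, tube_1, tube_2, tube_3 only 3 to 4 are there at a start; the rules pass over those that are not, and their reading is None.
At some moment in a run one of lid may be knocked a few centimetres aside while the robot is not near it.
Once in a run the grip may slacken for a moment while it holds something.
It also fails if it takes over 210 s, if anything falls off the work surface, if the arm or the gripper's body presses on something with over 40 N, if the wrist force passes 120 N, or if a joint passes its speed limit or range.

## Working session

There is one attempt and no reset: what is moved stays moved. The work goes in short steps, Python scripts to look and compute and a tool call to move; the robot and the scene stay as the last step left them, time stands still between calls to the robot, and variables do not carry over. Pictures are saved under pics/ and viewed, and the job is handed in when it is done.

Besides the shell and the picture viewer there is one more tool, called after ">>>" as a command line: name --argument value ..., lists and objects as JSON in quotes. arm_command: Moves the arm, as the interface text tells. Its arguments: {"type":"object","properties":{"increments":{"type":"array"},"claw":{"type":"number"},"force":{"type":"number"}},"required":["increments"]}

```bash
mkdir -p pics; ls; cat > h.py <<'E'
import numpy as np, cv2
from workcell import get_obs, camera, job_done
def snap(name,fn):
    c=camera(name); cv2.imwrite('pics/'+fn+'.png',c['frame'][:,:,::-1]); np.savez('pics/'+fn+'.npz',**c); return c
def cloud(c):
    z=c['range_z']; v,u=np.mgrid[:480,:640]; K=c['K']
    P=np.stack([(u-K[0,2])/K[0,0]*z,(v-K[1,2])/K[1,1]*z,z],-1)
    X=(P-c['t'])@c['R']; X[z==0]=np.nan; return X
E
python3 - <<'E'
from h import *
o=get_obs(); print(o)
for n in ['top','side']:
    c=snap(n,n+'0'); print(n,c['K'],c['R'],c['t'])
E
```

```text
pics
{'time': 0.0, 'q': array([-7.41403323e+01,  5.01168943e+00,  1.00344825e+01,  9.50983060e+01,
        1.38984641e-03,  9.00010900e+01]), 'qd': array([ 0.01312119,  0.00402875, -0.00921865, -0.01859137, -0.08215652,
       -0.07611033]), 'joint_efforts': array([-2.72616882e-03, -5.20387852e+01,  4.64802718e+01,  1.63236010e-02,
       -1.82958775e-04, -2.33030806e-05]), 'ee_pos': array([ 0.15025565, -0.52886499,  0.24157765]), 'tcp_rot': array([-1.79998612e+02,  7.55129356e-02, -7.41414223e+01]), 'wrist_force': array([-0.05005191, -0.1851627 ,  0.49120298]), 'torque': array([-0.02444779,  0.0350314 ,  0.03084775]), 'opening': 0.08545138767463174}
top [[448.19068485   0.         316.51868506]
 [  0.         448.19068485 242.9557754 ]
 [  0.           0.           1.        ]] [[-0.02605156 -0.99949375  0.01826374]
 [-0.99112645  0.02344265 -0.13083883]
 [ 0.13034445 -0.02151023 -0.99123541]] [0.09198305 0.54652138 1.34829888]
side [[529.64396211   0.         328.29172451]
 [  0.         529.64396211 238.07994219]
 [  0.           0.           1.        ]] [[-0.99697435 -0.07771919 -0.0013684 ]
 [-0.03654373  0.48417165 -0.87420957]
 [ 0.0686054  -0.87151451 -0.48554686]] [0.56345178 0.03590015 1.70134377]
```

View pics/top0.png

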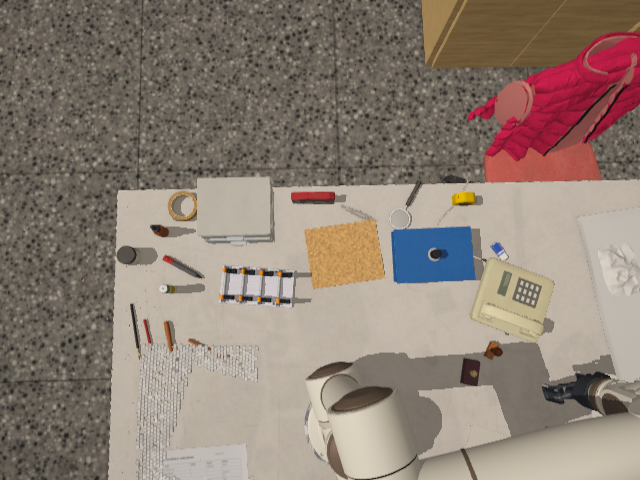

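View pics/side0.png

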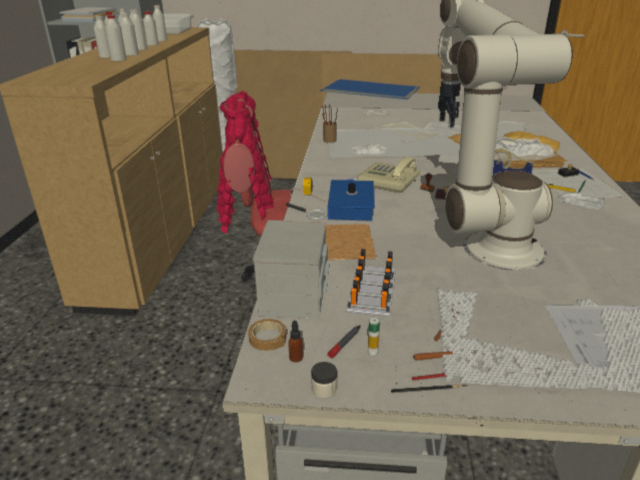

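```bash
cat >> h.py <<'E'
def rect(X,m):
    p=X[m][:,:2].astype(np.float32); p=p[np.isfinite(p).all(1)]
    return cv2.minAreaRect(p),len(p)
def big(m):
    n,l,s,_=cv2.connectedComponentsWithStats(m.astype(np.uint8)); 
    return l==1+np.argmax(s[1:,4])
def hsv(c): return cv2.cvtColor(c['frame'],cv2.COLOR_RGB2HSV)
E
python3 - <<'E'
from h import *
for n in ['top','side']:
    c=dict(np.load(f'pics/{n}0.npz')); X=cloud(c); h=hsv(c)
    work=(X[...,0]>0.15)&(X[...,0]<0.8)&(abs(X[...,1])<0.6)
    H,S,V=[h[...,i].astype(int) for i in range(3)]
    blue=big(work&(H>100)&(H<125)&(S>120)&(X[...,2]>0.02))
    z=X[...,2]
    print(n,'blue z',np.nanpercentile(z[blue],[5,50,95]))
    m=blue&(abs(z-0.055)<0.006); print(rect(X,m))
    cork=big(work&(H>8)&(H<22)&(S>90)&(z<0.012)&(z>-0.008)&(X[...,1]<0.15)); print('cork',rect(X,cork),np.nanmedian(z[cork]))
    kn=work&(z>0.075)&(z<.11)&(abs(X[...,1]+0.2)<.12)&(V<90); print('knob',rect(X,kn), np.nanmedian(X[kn],0),np.nanmax(z[kn]))
    al=work&(X[...,1]>0.08)&(X[...,1]<0.42)&(z>0.004)&(z<0.075)&(X[...,0]<.62)
    al=big(al); print('rack',rect(X,al),np.nanpercentile(z[al],[5,50,95]))
    org=work&(H>5)&(H<20)&(S>170)&(z>0.03)&(z<.08)
    nn,l,s,ce=cv2.connectedComponentsWithStats(org.astype(np.uint8))
    for i in range(1,nn):
        if s[i,4]>5: print('or',s[i,4],ce[i],np.nanmedian(X[l==i],0),np.nanmax(z[l==i]))
E
```

```text
top blue z [0.04795184 0.05295532 0.05761041]
(((0.5035213232040405, -0.27729058265686035), (0.16307522356510162, 0.23983564972877502), 1.109196424484253), 3637)
cork (((0.5186412334442139, -0.008396223187446594), (0.18896399438381195, 0.2305275797843933), 7.330343723297119), 4264) 0.0012768086411277808
knob (((0.5033670663833618, -0.27777236700057983), (0.024245718494057655, 0.026050204411149025), 7.176868438720703), 69) [ 0.50343345 -0.27629979  0.08584421] 0.09310285903629828
rack (((0.42479026317596436, 0.26717275381088257), (0.22702401876449585, 0.11993536353111267), 83.40821838378906), 2375) [0.00455581 0.00928972 0.06491684]
or 32 [161.53125 231.40625] [0.59240787 0.54841355 0.04917027] 0.061014047230846184
or 12 [224.25       269.58333333] [0.47146791 0.35684397 0.06288609] 0.06713541767877151
or 16 [242.5 270.5] [0.46689814 0.30234084 0.06344873] 0.06986261613744399
or 15 [261.26666667 272.13333333] [0.46132257 0.24716667 0.0618243 ] 0.0648991625559415
or 14 [279.71428571 273.5       ] [0.4554279  0.19054848 0.06460087] 0.06912146025880461
or 10 [221.2 296. ] [0.39296049 0.3
[... 1134 characters left out ...]
28571429 259.5       ] [0.37382733 0.19734453 0.06273719] 0.06684280818117432
or 17 [359.64705882 267.35294118] [0.4569229  0.24758245 0.06172255] 0.06870564217387279
or 14 [387.5        269.71428571] [0.37948618 0.25436371 0.06410206] 0.0691265614863685
or 18 [357.11111111 278.11111111] [0.46320723 0.300548   0.06243694] 0.06869345999448435
or 19 [386.05263158 280.78947368] [0.38485194 0.30835617 0.06350517] 0.06652892593286301
or 72 [354.23611111 293.59722222] [0.46901051 0.35992968 0.05021998] 0.06734928002175541
or 66 [383.90909091 297.40909091] [0.39058974 0.37000592 0.05304273] 0.06821683466958164
or 141 [295.40425532 345.9787234 ] [0.59673117 0.57199077 0.04930515] 0.06420419541617292
```

```bash
python3 -c "
import cv2
a=cv2.imread('pics/top0.png');b=cv2.imread('pics/side0.png')
cv2.imwrite('pics/c1.png',cv2.resize(a[170:330,200:400],None,fx=4,fy=3.7,interpolation=2))
cv2.imwrite('pics/c2.png',cv2.resize(b[170:330,250:450],None,fx=4,fy=3.7,interpolation=2))"
```

```text
(no output)
```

View pics/c1.png

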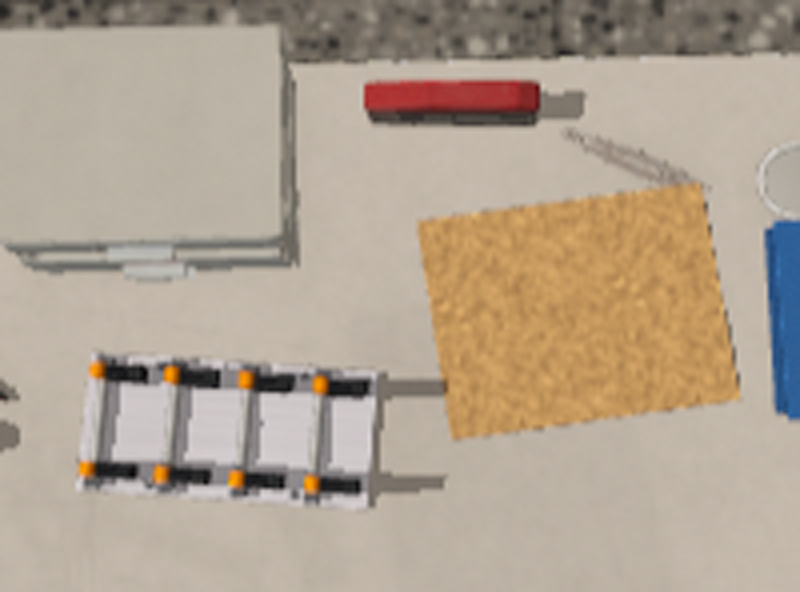

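View pics/c2.png

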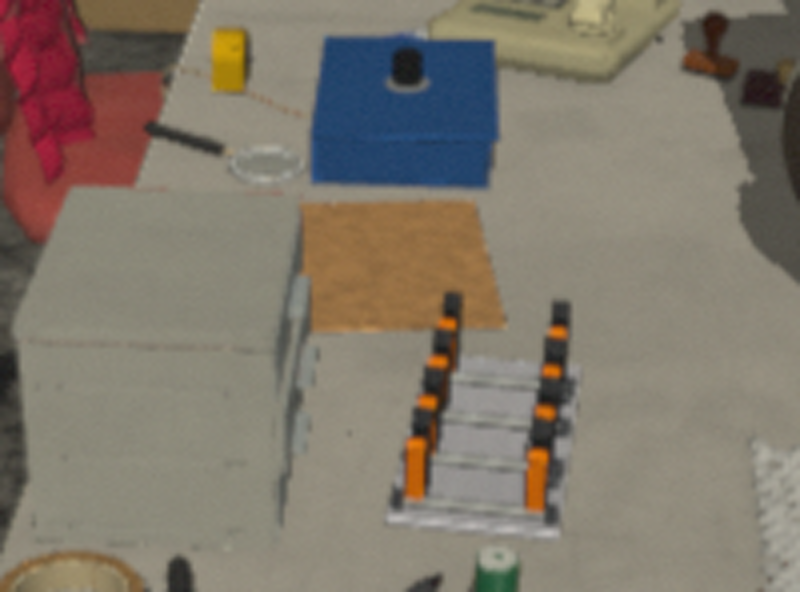

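```bash
cat > go.py <<'E'
import sys
from h import *
from scipy.spatial.transform import Rotation as R
def plan(x,y,z,yaw):
    o=get_obs(); Rm=R.from_euler('xyz',o['tcp_rot'],degrees=True)
    d=Rm.inv().apply(np.array([x,y,z])-o['ee_pos'])/0.025
    dyaw=(yaw-o['tcp_rot'][2]+180)%360-180
    print('t',round(o['time'],2),'pos',o['ee_pos'].round(4),'rot',o['tcp_rot'].round(2),'q',o['q'].round(1),'F',o['wrist_force'].round(1),'open',round(o['opening'],4))
    print('inc',d.round(2),'roll',round(-dyaw/6,2),'dist mm',round(np.linalg.norm(d)*25))
if __name__=='__main__': plan(*map(float,sys.argv[1:5]))
E
python3 go.py 0.503 -0.2775 0.2 -89
```

```text
t 0.1 pos [ 0.1503 -0.5289  0.2416] rot [-1.800e+02  7.000e-02 -7.414e+01] q [-74.1   5.   10.   95.1   0.   90. ] F [ 0.2 -0.2  0.1] open 0.0847
inc [ -5.81 -16.32   1.67] roll 2.48 dist mm 435
```

>>> arm_command --increments '[[[-0.6, -2, 0], 0.5], [[-1.5, -4, 0], 1], [[-2.1, -6, 0], 1.5], [[-2.8, -8, 0], 2], [[-3.5, -9.8, 0.5], 2.48]]' --claw -0.2 --force 60

```text
time: 0.6
ee_pos: [0.3544, -0.3835, 0.2324]
tcp_rot: [-180.0, -0.0, -89.2]
wrist_force: [1.5, -1.1, -0.5]
opening: 0.0506
```

```bash
python3 go.py 0.503 -0.2775 0.12 -89
```

```text
t 0.6 pos [ 0.3544 -0.3835  0.2324] rot [-1.7995e+02 -1.0000e-02 -8.9160e+01] q [-47.3   0.9   4.7  93.8   0.  131.9] F [ 1.5 -1.1 -0.5] open 0.0506
inc [-4.15 -6.    4.5 ] roll -0.03 dist mm 214
```

>>> arm_command --increments '[[[-1, -1.5, 0], -1.4], [[-2, -3, 0.5], -2.8], [[-3, -4.5, 1], -4.2], [[-4, -6, 1.3], -5.6], [[-4.15, -6, 1.3], -7]]'

```text
time: 1.1
ee_pos: [0.5056, -0.2744, 0.1974]
tcp_rot: [-180.0, 0.1, -46.6]
wrist_force: [-2.2, -0.8, 0.3]
opening: 0.051
```

>>> arm_command --increments '[[[0, 0, 0], -1.4], [[0, 0, 0], -2.8], [[0, 0, 0], -4.2], [[0, 0, 0], -5.6], [[0, 0, 0], -7]]'

```text
time: 1.6
ee_pos: [0.5055, -0.2742, 0.1969]
tcp_rot: [-179.9, 0.1, -4.2]
wrist_force: [-0.1, -0.0, -0.9]
opening: 0.0511
```

>>> arm_command --increments '[[[0, 0, 0], -1.4], [[0, 0, 0], -2.8], [[0, 0, 0], -4.2], [[0, 0, 0], -5.6], [[0, 0, 0], -7]]'

```text
time: 2.1
ee_pos: [0.5054, -0.2742, 0.1964]
tcp_rot: [-179.8, 0.0, 38.1]
wrist_force: [0.0, 0.4, 0.3]
opening: 0.0512
```

>>> arm_command --increments '[[[0, 0, 0], -1.4], [[0, 0, 0], -2.8], [[0, 0, 0], -4.2], [[0, 0, 0], -5.6], [[0, 0, 0], -7]]'

```text
time: 2.6
ee_pos: [0.5052, -0.2741, 0.196]
tcp_rot: [-179.8, -0.2, 80.5]
wrist_force: [-0.1, 0.2, -0.1]
opening: 0.0512
```

```bash
python3 go.py 0.503 -0.2775 0.12 91
```

```text
t 2.6 pos [ 0.5052 -0.2741  0.196 ] rot [-1.7977e+02 -1.5000e-01  8.0470e+01] q [-28.5   8.    8.2  90.5   0.1 -19. ] F [-0.1  0.2 -0.1] open 0.0512
inc [-0.16 -0.05  3.04] roll -1.75 dist mm 76
```

>>> arm_command --increments '[[[-0.16, -0.05, 1.5], -1.0], [[-0.16, -0.05, 3], -1.75], [[-0.16, -0.05, 4.0], -1.75], [[-0.16, -0.05, 4.6], -1.75], [[-0.16, -0.05, 4.6], -1.75]]'

```text
time: 3.1
ee_pos: [0.5019, -0.2768, 0.0788]
tcp_rot: [-179.6, -0.3, 91.0]
wrist_force: [0.2, 0.6, -0.2]
opening: 0.0511
```

```bash
python3 go.py 0.503 -0.2775 0.071 91; python3 - <<'E'
from h import *
c=snap('side','s1'); cv2.imwrite('pics/s1c.png',cv2.resize(c['frame'][100:260,270:470,::-1],None,fx=4,fy=3.7))
E
```

```text
t 3.1 pos [ 0.5019 -0.2768  0.0788] rot [-179.62   -0.3    90.96] q [-28.9   8.6  -4.1  77.8   0.1 -29.9] F [ 0.2  0.6 -0.2] open 0.0511
inc [-0.03  0.05  0.31] roll -0.01 dist mm 8
```

View pics/s1c.png

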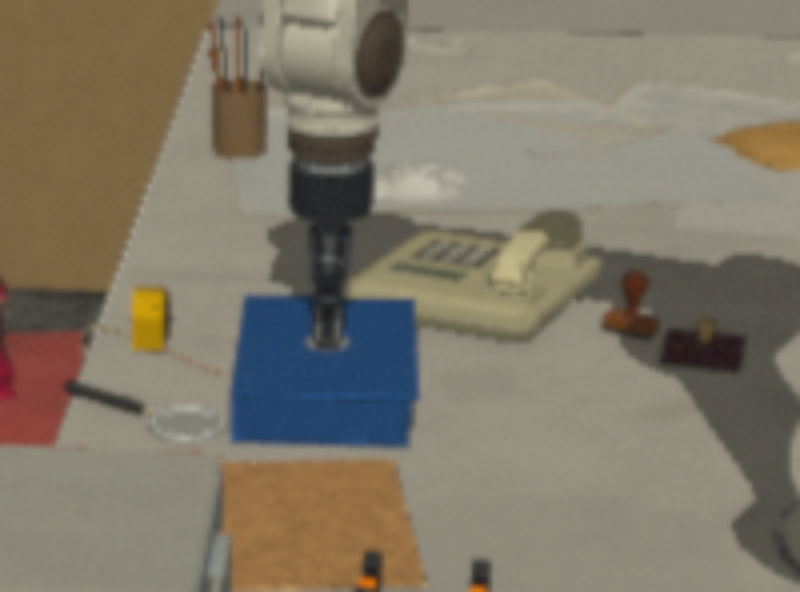

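The gripper straddles the knob (zoomed picture at about 328,320). I lower it a little and close.

>>> arm_command --increments '[[[0, 0.05, 0.2], 0], [[0, 0.05, 0.2], 0], [[0, 0.05, 0.2], 0], [[0, 0.05, 0.2], 0], [[0, 0.05, 0.2], 0]]' --claw 1 --force 60

```text
time: 3.65
ee_pos: [0.5045, -0.2775, 0.0768]
tcp_rot: [-179.8, -0.2, 91.0]
wrist_force: [1.2, 0.4, 5.7]
opening: 0.0261
```

>>> arm_command --increments '[[[0, 0, 0], 0], [[0, 0, -0.5], 0], [[0, 0, -1], 0], [[0, 0, -2], 0], [[0, 0, -3], 0]]'

```text
time: 4.15
ee_pos: [0.5045, -0.2776, 0.1533]
tcp_rot: [-179.8, -0.2, 91.0]
wrist_force: [0.5, 0.0, -2.5]
opening: 0.0257
```

```bash
python3 go.py 0.5186 -0.0084 0.18 97.3; python3 - <<'E'
from h import *
c=snap('side','s2'); cv2.imwrite('pics/s2c.png',cv2.resize(c['frame'][100:260,270:470,::-1],None,fx=4,fy=3.7))
c=snap('top','t2'); X=cloud(c);h=hsv(c);z=X[...,2]
H,S,V=[h[...,i].astype(int) for i in range(3)]
m=(H>100)&(H<125)&(S>120)&(X[...,0]>.3)&(X[...,0]<.7)&(abs(X[...,1])<.5)
print(np.nanpercentile(z[m],[2,50,98])); mm=big(m&(z>.1)); print(rect(X,mm))
E
```

```text
t 4.15 pos [ 0.5045 -0.2776  0.1533] rot [-179.82   -0.19   90.96] q [-28.9   7.9   3.4  85.8   0.1 -29.8] F [ 0.5  0.  -2.5] open 0.0257
inc [10.76  0.74 -1.04] roll -1.06 dist mm 271
[0.0020303  0.13400518 0.1399076 ]
(((0.5043994188308716, -0.2519739866256714), (0.16301405429840088, 0.19112268090248108), 0.7740291357040405), 2696)
```

View pics/s2c.png

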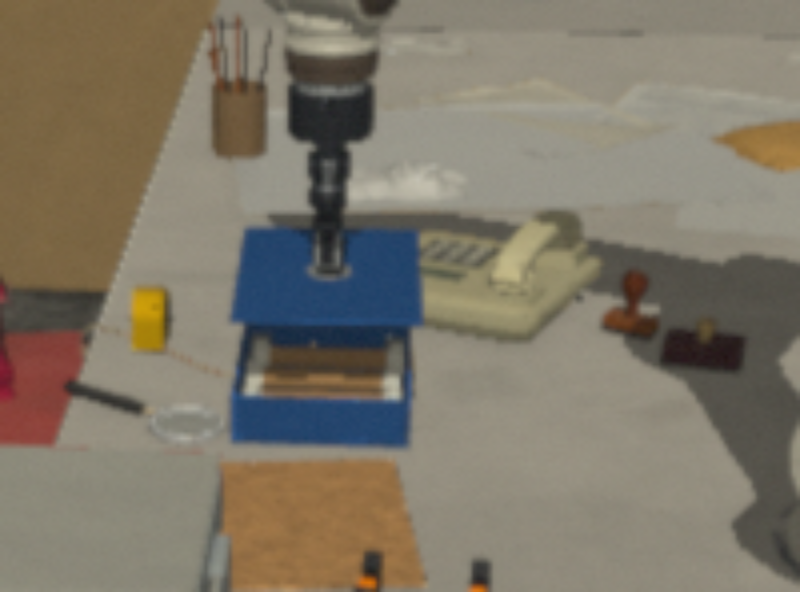

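>>> arm_command --increments '[[[1, 0, 0], 0], [[2.5, 0.2, 0], -0.3], [[4, 0.3, 0], -0.5], [[5.5, 0.4, 0], -0.7], [[7, 0.5, 0], -1]]'

```text
time: 4.75
ee_pos: [0.5153, -0.1019, 0.1559]
tcp_rot: [179.9, 0.0, 97.0]
wrist_force: [0.9, 0.5, -1.5]
opening: 0.0264
```

```bash
python3 go.py 0.5186 -0.0084 0.10 97
```

```text
t 4.75 pos [ 0.5153 -0.1019  0.1559] rot [179.89   0.    97.  ] q [-11.2   0.6  -4.   85.3   0.  -18.2] F [ 0.9  0.5 -1.5] open 0.0264
inc [3.7  0.58 2.24] roll -0.0 dist mm 109
```

>>> arm_command --increments '[[[1, 0.2, 0], 0], [[2.2, 0.4, 0], 0], [[3.2, 0.5, 0.8], 0], [[3.7, 0.58, 1.8], 0], [[3.7, 0.58, 2.8], 0]]'

```text
time: 5.25
ee_pos: [0.5184, -0.0066, 0.0849]
tcp_rot: [179.9, -0.0, 97.1]
wrist_force: [-0.0, 0.1, -2.7]
opening: 0.0263
```

```bash
python3 go.py 0.5186 -0.0084 0.04 97.3;python3 - <<'E'
from h import *
c=snap('top','t3'); X=cloud(c);h=hsv(c);z=X[...,2]
H,S,V=[h[...,i].astype(int) for i in range(3)]
m=(H>100)&(H<125)&(S>120)&(X[...,0]>.3)&(X[...,0]<.7)&(abs(X[...,1])<.15)&(z>.04)
m=big(m);print(np.nanpercentile(z[m],[2,50,98]),rect(X,m))
E
```

```text
t 5.25 pos [ 0.5184 -0.0066  0.0849] rot [ 1.7989e+02 -2.0000e-02  9.7120e+01] q [ -0.7   0.4 -12.   77.4   0.   -7.9] F [-0.   0.1 -2.7] open 0.0263
inc [-0.07 -0.    1.79] roll -0.03 dist mm 45
[0.05535849 0.0612302  0.06738748] (((0.50760817527771, 0.06688489019870758), (0.16184896230697632, 0.09149636328220367), 7.383608818054199), 1494)
```

View pics/t3.png

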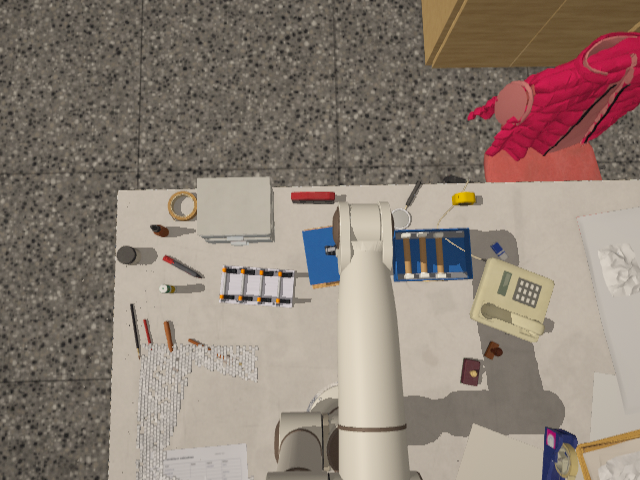

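>>> arm_command --increments '[[[-0.06, 0, 0.6], 0], [[-0.06, 0, 1.2], 0], [[-0.06, 0, 1.5], 0], [[-0.06, 0, 1.75], 0], [[-0.06, 0, 1.75], 0]]'

```text
time: 5.8
ee_pos: [0.5165, -0.0089, 0.0366]
tcp_rot: [-179.8, -0.0, 97.1]
wrist_force: [0.1, 0.5, -1.8]
opening: 0.0265
```

>>> arm_command --increments '[[[0, 0, 0.1], 0], [[0, 0, 0.15], 0], [[0, 0, 0.2], 0]]'

```text
time: 6.1
ee_pos: [0.5171, -0.009, 0.0355]
tcp_rot: [-179.9, -0.0, 97.1]
wrist_force: [-16.4, 0.6, 36.7]
opening: 0.0268
```

>>> arm_command --increments '[[[0, 0, -0.03], 0], [[0, 0, -0.03], 0], [[0, 0, -0.03], 0], [[0, 0, -0.03], 0], [[0, 0, -0.03], 0]]' --claw -0.2

```text
time: 6.6
ee_pos: [0.517, -0.009, 0.036]
tcp_rot: [-179.9, -0.0, 97.1]
wrist_force: [-0.3, -0.7, -0.4]
opening: 0.0512
```

>>> arm_command --increments '[[[0, 0, -0.5], 0], [[0, 0, -1], 0], [[0, 0, -2], 0], [[0, 0, -3.5], 0], [[0, 0, -5], 0]]'

```text
time: 7.1
ee_pos: [0.5169, -0.009, 0.1633]
tcp_rot: [-179.9, -0.0, 97.1]
wrist_force: [0.5, 0.4, -0.3]
opening: 0.0515
```

```bash
python3 go.py 0.503 -0.25 0.2 91
```

```text
t 7.1 pos [ 0.5169 -0.009   0.1633] rot [-1.7994e+02 -3.0000e-02  9.7070e+01] q [-1.  -0.4 -4.2 86.2  0.  -8.1] F [ 0.5  0.4 -0.3] open 0.0515
inc [-9.5  -1.74 -1.47] roll 1.01 dist mm 244
```

```bash
python3 - <<'E'
from h import *
for n in ['top','side']:
    c=snap(n,n+'4'); X=cloud(c);h=hsv(c);z=X[...,2]
    H,S,V=[h[...,i].astype(int) for i in range(3)]
    w=(X[...,0]>.4)&(X[...,0]<.6)&(X[...,1]<-.15)&(X[...,1]>-.41)
    m=w&(H>100)&(H<125)&(S>120)&(z>.042)&(z<.065); print(n,'rim',rect(X,m))
    t=w&(H>5)&(H<25)&(S>50)&(z>.02)&(z<.06)&(abs(X[...,0]-.503)<.056)
    nn,l,s,ce=cv2.connectedComponentsWithStats(t.astype(np.uint8),connectivity=4)
    for i in range(1,nn):
        if s[i,4]>40: print('tube',s[i,4],ce[i].round(),rect(X,l==i)[0],np.nanpercentile(z[l==i],[50,90]).round(4))
    wh=w&(S<40)&(V>180)&(z>.03)&(z<.05)
    nn,l,s,ce=cv2.connectedComponentsWithStats(wh.astype(np.uint8),connectivity=4)
    for i in range(1,nn):
        if s[i,4]>8: print('cap',s[i,4],ce[i].round(),rect(X,l==i)[0],np.nanpercentile(z[l==i],[50,90]).round(4))
c=np.load('pics/top4.npz')['frame'];d=np.load('pics/side4.npz')['frame']
cv2.imwrite('pics/c4.png',cv2.resize(c[210:300,290:490,::-1],None,fx=4,fy=4,interpolation=2))
cv2.imwrite('pics/d4.png',cv2.resize(d[160:260,290:430,::-1],None,fx=5,fy=5,interpolation=2))
E
```

```text
top rim (((0.5052134990692139, -0.28115978837013245), (0.15507856011390686, 0.22428911924362183), 0.441310316324234), 127)
tube 225 [439. 255.] ((0.5030421614646912, -0.3016204833984375), (0.11156853288412094, 0.01992025040090084), 0.22946728765964508) [0.0329 0.0376]
tube 219 [407. 255.] ((0.5034927725791931, -0.20048236846923828), (0.10946652293205261, 0.019286824390292168), 1.9252444505691528) [0.0336 0.0375]
tube 215 [423. 254.] ((0.5039191842079163, -0.250446081161499), (0.01978372223675251, 0.1070505678653717), 89.45677185058594) [0.0336 0.0376]
cap 35 [422. 234.] ((0.5703287720680237, -0.25080516934394836), (0.01472465693950653, 0.025197595357894897), 15.196158409118652) [0.0368 0.0409]
cap 15 [437. 234.] ((0.5686134696006775, -0.29772552847862244), (0.006175027694553137, 0.017795713618397713), 11.692221641540527) [0.0387 0.0431]
cap 34 [406. 235.] ((0.5675418376922607, -0.1994515210390091), (0.012037564069032669, 0.02530415542423725), 3.2771615982055664) [0.0375 0.0421]
cap 34 [424. 274.] ((0.44448643922805786, -0.25005674362182617), (0.024419300258159637, 0.01260625291615724
[... 181 characters left out ...]
cap 28 [441. 275.] ((0.4386959671974182, -0.3018808662891388), (0.02406080812215805, 0.009366041980683804), 87.35826110839844) [0.0377 0.0409]
side rim (((0.5047731399536133, -0.2771530747413635), (0.15179884433746338, 0.2527009844779968), 0.44004085659980774), 177)
tube 300 [352. 201.] ((0.5015535354614258, -0.25280773639678955), (0.1119137555360794, 0.11444658041000366), 1.777167558670044) [0.034  0.0395]
cap 26 [368. 200.] ((0.44132092595100403, -0.25102296471595764), (0.10642128437757492, 0.010690850205719471), 86.80757141113281) [0.0371 0.0429]
cap 11 [333. 201.] ((0.5693602561950684, -0.2531566619873047), (0.0036854271311312914, 0.028683461248874664), 4.061922073364258) [0.0364 0.0422]
```

View pics/c4.png

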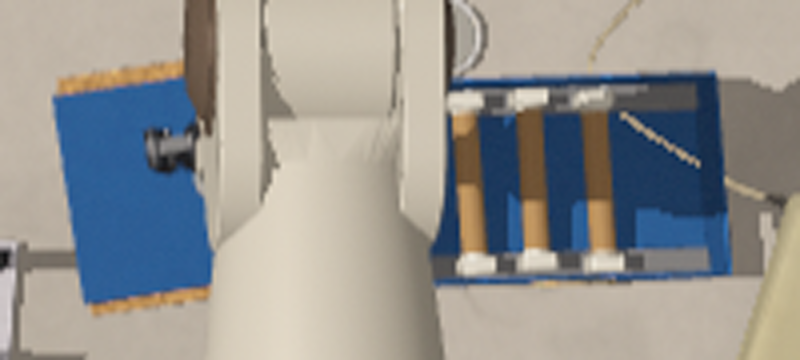

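View pics/d4.png

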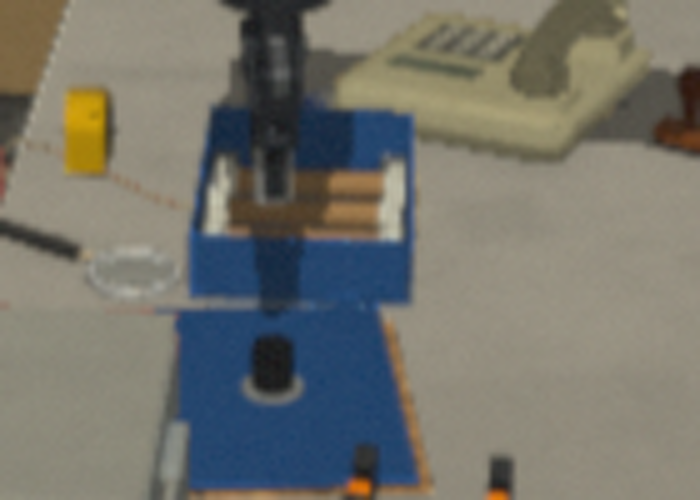

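```bash
python3 go.py 0.504 -0.2005 0.12 90.7
```

```text
t 7.2 pos [ 0.5194 -0.0091  0.1677] rot [1.7957e+02 4.0000e-02 9.7070e+01] q [-1.  -0.5 -3.8 86.2  0.  -8.1] F [0.1 0.5 0.2] open 0.0513
inc [-7.52 -1.57  1.9 ] roll 1.06 dist mm 198
```

>>> arm_command --increments '[[[-1.5, -0.2, 0], 0.2], [[-3, -0.5, 0], 0.4], [[-5, -0.9, 0.5], 0.8], [[-7, -1.3, 1], 1.05], [[-7.55, -1.45, 1.7], 1.05]]' --claw 0.2 --force 40

```text
time: 7.7
ee_pos: [0.5069, -0.2044, 0.1261]
tcp_rot: [179.4, 0.1, 90.6]
wrist_force: [-0.2, 0.8, -0.0]
opening: 0.0342
```

```bash
python3 go.py 0.504 -0.2005 0.022 90.7
```

```text
t 7.7 pos [ 0.5069 -0.2044  0.1261] rot [1.7944e+02 9.0000e-02 9.0570e+01] q [-22.    3.2  -4.6  81.6   0.1 -22.6] F [-0.2  0.8 -0. ] open 0.0342
inc [ 0.17 -0.16  4.16] roll -0.02 dist mm 104
```

>>> arm_command --increments '[[[0.17, -0.08, 0.8], 0], [[0.17, -0.08, 1.6], 0], [[0.17, -0.1, 2.2], 0], [[0.17, -0.1, 2.5], 0], [[0.17, -0.1, 2.5], 0]]'

```text
time: 8.2
ee_pos: [0.5046, -0.2, 0.0629]
tcp_rot: [179.5, 0.1, 90.6]
wrist_force: [-0.2, 0.4, 0.4]
opening: 0.0339
```

```bash
python3 go.py 0.504 -0.2005 0.022 90.7
```

```text
t 8.2 pos [ 0.5046 -0.2     0.0629] rot [1.795e+02 6.000e-02 9.059e+01] q [-21.7   3.9 -10.9  74.7   0.1 -22.3] F [-0.2  0.4  0.4] open 0.0339
inc [-0.02 -0.04  1.64] roll -0.02 dist mm 41
```

>>> arm_command --increments '[[[0, -0.02, 0.6], 0], [[-0.02, -0.02, 1.1], 0], [[-0.02, -0.03, 1.5], 0], [[-0.02, -0.03, 1.6], 0], [[-0.02, -0.03, 1.6], 0]]'

```text
time: 8.7
ee_pos: [0.504, -0.2004, 0.0224]
tcp_rot: [179.6, 0.0, 90.6]
wrist_force: [0.1, 0.2, 0.3]
opening: 0.0343
```

>>> arm_command --increments '[[[0, 0, 0], 0], [[0, 0, 0], 0], [[0, 0, 0], 0], [[0, 0, 0], 0], [[0, 0, 0], 0]]' --claw 1

```text
time: 9.2
ee_pos: [0.5043, -0.2005, 0.0229]
tcp_rot: [179.5, 0.1, 90.6]
wrist_force: [-1.0, -0.1, 4.9]
opening: 0.0182
```

>>> arm_command --increments '[[[0, 0, -0.5], 0], [[0, 0, -1], 0], [[0, 0, -2], 0], [[0, 0, -3.5], 0], [[0, 0, -4.5], 0]]'

```text
time: 9.7
ee_pos: [0.5037, -0.2006, 0.1389]
tcp_rot: [179.4, 0.1, 90.6]
wrist_force: [0.3, -0.1, -0.3]
opening: 0.0184
```

```bash
python3 - <<'E'
from h import *
for n in ['top','side']:
    c=snap(n,n+'5')
    cv2.imwrite(f'pics/{n}5c.png',cv2.resize(c['frame'][150:300,280:480,::-1],None,fx=4,fy=4,interpolation=2))
E
python3 go.py 0.42 0.18 0.16 84.6
```

```text
t 9.8 pos [ 0.505  -0.2011  0.1406] rot [179.14   0.21  90.59] q [-21.8   2.4  -3.9  82.8   0.1 -22.4] F [ 0.9 -0.5 -0.1] open 0.0186
inc [15.27 -3.23 -0.88] roll 1.0 dist mm 391
```

View pics/side5c.png

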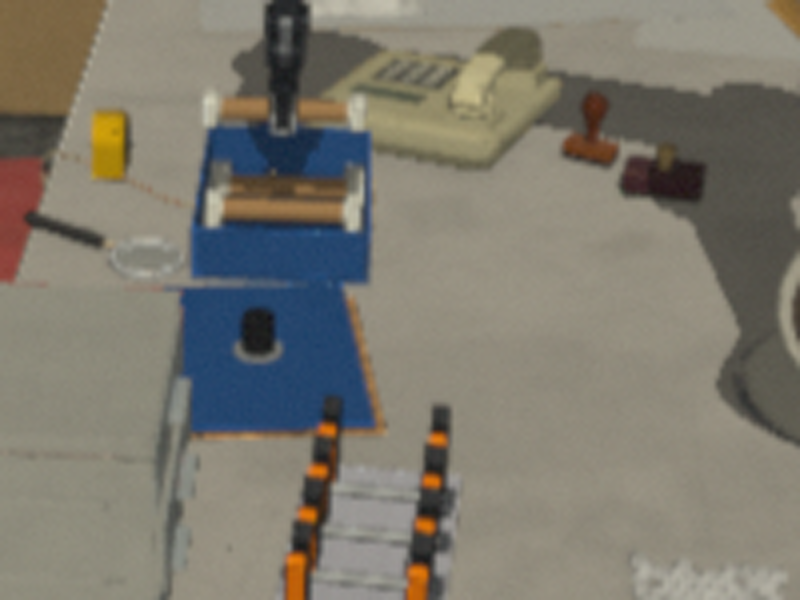

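View pics/top5c.png

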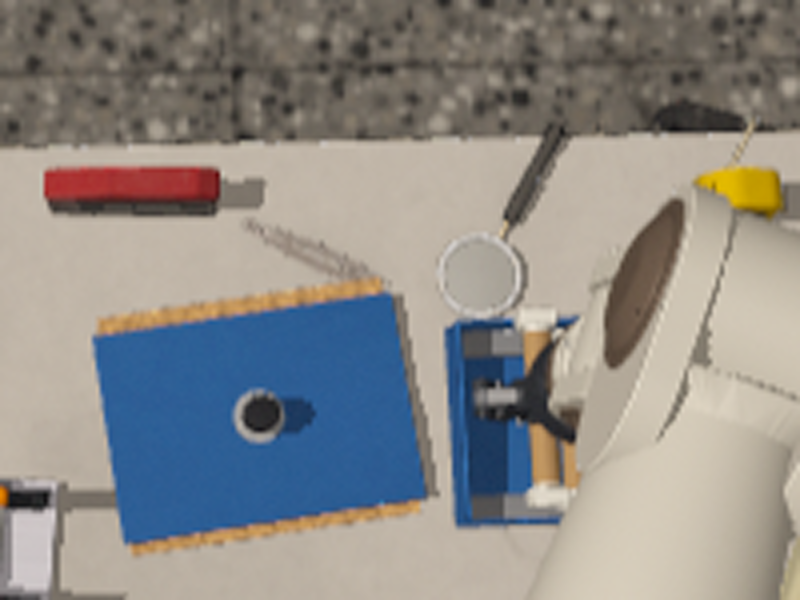

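```bash
python3 - <<'E'
from h import *
from scipy.optimize import least_squares
for n,f in [('top','top0'),('top','top5'),('side','side0'),('side','side5')]:
    c=dict(np.load(f'pics/{f}.npz')); X=cloud(c); h=hsv(c); z=X[...,2]
    H,S,V=[h[...,i].astype(int) for i in range(3)]
    w=(X[...,0]>.34)&(X[...,0]<.52)&(X[...,1]>.13)&(X[...,1]<.41)
    base=w&(S<40)&(V>110)&(z>.0)&(z<.016)
    if n=='top':
        bb=big(w&(z>.004)&(z<.02)); r=rect(X,bb);print(n,'base',r)
    print('org',end=' ')
    org=w&(H>5)&(H<20)&(S>150)&(z>.056)&(z<.075)
    nn,l,s,ce=cv2.connectedComponentsWithStats(org.astype(np.uint8))
    P=np.array([X[l==i].mean(0) for i in range(1,nn) if s[i,4]>4]); 
    th=np.radians(-5.4); Rr=np.array([[np.cos(th),np.sin(th)],[-np.sin(th),np.cos(th)]])
    C=np.array([.4248,.2672])
    L=(P[:,:2]-C)@Rr.T*1000; L=L[np.lexsort((L[:,0]>0,L[:,1].round(-1)))]
    print(L.round(1).tolist())
    blk=w&(V<75)&(z>.060)&(z<.08)
    nn,l,s,ce=cv2.connectedComponentsWithStats(blk.astype(np.uint8))
    for i in range(1,nn):
        if s[i,4]>3:
            Q=(X[l==i][:,:2]-C)@Rr.T*1000; print('blk',s[i,4],Q.min(0).round(1),Q.max(0).round(1),(z[l==i].mean()*1000).round())
E
```

```text
top base (((0.42479026317596436, 0.26717275381088257), (0.22702401876449585, 0.11993536353111267), 83.40821838378906), 1796)
org [[-41.6, -72.4], [37.5, -71.9], [-41.0, -15.8], [39.3, -16.8], [-42.0, 40.3], [38.8, 39.1], [-40.6, 94.7], [37.8, 94.6]]
blk 15 [32.4 60.7] [41.6 71.2] 66.0
blk 16 [32.7  3.6] [42.2 14.2] 68.0
blk 15 [ 33.8 -52.6] [ 43.  -40.2] 68.0
blk 14 [  31.8 -107.2] [ 41.3 -97.3] 66.0
blk 13 [-45.2  59.7] [-38.5  72.3] 66.0
blk 14 [-46.6   3.8] [-37.6  15.9] 66.0
blk 15 [-46.3 -50.9] [-36.9 -40.4] 68.0
blk 10 [ -45.2 -106.9] [-39.  -97.5] 68.0
top base (((0.42160677909851074, 0.26804250478744507), (0.23049011826515198, 0.12834316492080688), 83.1690444946289), 1779)
org [[-42.3, -73.0], [37.6, -71.8], [-41.0, -15.9], [39.0, -16.9], [-42.0, 40.2], [38.9, 39.1], [-40.6, 94.9], [37.9, 94.9]]
blk 14 [32.5 60. ] [41.4 70.7] 66.0
blk 13 [32.9  4.1] [42.4 12.5] 68.0
blk 13 [ 33.6 -53.1] [ 43.1 -43. ] 68.0
blk 14 [  31.9 -107.1] [ 41.2 -97.3] 66.0
blk 13 [-45.   59.2] [-36.4  72.8] 66.0
blk 14 [-47.    3.5] [-37.6  15.8] 66.0
blk 15 [-46.3 -50.3] [-36.9 -40.5] 66.0
blk 10 [ -4
[... 210 characters left out ...]
 -107.8] [-38.3 -91.4] 67.0
blk 21 [ 29.2 -51.8] [ 42.4 -37.1] 66.0
blk 22 [-51.2 -52.2] [-37.1 -39.8] 67.0
blk 25 [29.4  4.2] [42.2 17.3] 66.0
blk 25 [-49.8   2.7] [-37.8  20.1] 66.0
blk 28 [29.3 55.8] [42.8 74.2] 66.0
blk 32 [-50.4  57.8] [-37.2  73.2] 66.0
org [[-44.8, -73.2], [36.2, -73.6], [-43.2, -22.7], [35.2, -13.8], [-43.8, 35.4], [36.3, 38.0], [-43.2, 96.6], [35.6, 95.9]]
blk 25 [  29.2 -110. ] [ 41.5 -93. ] 67.0
blk 19 [ -47.7 -106.5] [-38.2 -94.2] 66.0
blk 20 [ 28.8 -55.5] [ 42.4 -41.2] 65.0
blk 26 [-51.  -51.6] [-37.2 -36.6] 66.0
blk 24 [29.6  2.5] [42.4 15.8] 66.0
blk 27 [-50.1   2.4] [-37.9  18.6] 65.0
blk 25 [29.1 59. ] [42.5 77. ] 67.0
blk 29 [-50.6  60.4] [-37.3  72.3] 66.0
```

```bash
python3 go.py 0.4151 0.1838 0.15 84.4
```

```text
t 9.8 pos [ 0.505  -0.2011  0.1406] rot [179.14   0.21  90.59] q [-21.8   2.4  -3.9  82.8   0.1 -22.4] F [ 0.9 -0.5 -0.1] open 0.0186
inc [15.43 -3.43 -0.49] roll 1.03 dist mm 395
```

>>> arm_command --increments '[[[1, 0, 0], 0], [[2.5, 0, 0], 0.2], [[4.2, -0.4, 0], 0.4], [[6, -0.8, 0], 0.5], [[8, -1.2, 0], 0.6]]'

```text
time: 10.3
ee_pos: [0.4722, -0.0012, 0.1392]
tcp_rot: [179.1, 0.2, 86.9]
wrist_force: [1.3, 0.6, -1.3]
opening: 0.0187
```

```bash
python3 go.py 0.4151 0.1838 0.15 84.4
```

```text
t 10.3 pos [ 0.4722 -0.0012  0.1392] rot [1.7914e+02 1.6000e-01 8.6900e+01] q [ -0.   -7.3 -13.4  83.1  -0.2   3.1] F [ 1.3  0.6 -1.3] open 0.0187
inc [ 7.26 -2.67 -0.49] roll 0.42 dist mm 194
```

>>> arm_command --increments '[[[1.5, -0.5, -0.2], 0.1], [[3.3, -1.2, -0.3], 0.3], [[5.2, -2, -0.4], 0.4], [[6.6, -2.5, -0.49], 0.42], [[7.26, -2.67, -0.49], 0.42]]'

```text
time: 10.8
ee_pos: [0.4138, 0.1863, 0.1503]
tcp_rot: [179.1, 0.1, 84.5]
wrist_force: [0.1, -1.2, -0.7]
opening: 0.0185
```

```bash
cat > rel.py <<'E'
import sys
from h import *
# tube caps seen above rack, rack-local coords (mm), with same-camera noses
def run(tag,yc=None):
    for n in ['top','side']:
        c=snap(n,n+tag); X=cloud(c); h=hsv(c); z=X[...,2]
        H,S,V=[h[...,i].astype(int) for i in range(3)]
        th=np.radians(-5.6); Rr=np.array([[np.cos(th),np.sin(th)],[-np.sin(th),np.cos(th)]]); C=np.array([.4233,.2674])
        L=(X[...,:2]-C)@Rr.T*1000
        w=(abs(L[...,0])<100)&(L[...,1]>-140)&(L[...,1]<140)
        for name,m in [('barrel',w&(H>5)&(H<25)&(S>40)&(z>.04)&(L[...,1]<125)&(abs(L[...,0])<62)),('cap',w&(S<45)&(V>120)&(z>.04)&(abs(L[...,0])>48)&(abs(L[...,0])<85)),('org',w&(H>5)&(H<20)&(S>150)&(z>.056)&(z<.075))]:
            nn,l,s,ce=cv2.connectedComponentsWithStats(m.astype(np.uint8),connectivity=4)
            for i in range(1,nn):
                if s[i,4]>(60 if name=='barrel' else 6):
                    q=L[l==i]; print(n,name,s[i,4],ce[i].round(),'mean',q.mean(0).round(1),'min',np.percentile(q,3,0).round(1),'max',np.percentile(q,97,0).round(1),'z',(np.percentile(z[l==i],[10,50,90])*1000).round())
        cv2.imwrite(f'pics/{n}{tag}c.png',cv2.resize(c['frame'][220:340,200:360,::-1] if n=='top' else c['frame'][190:320,310:450,::-1],None,fx=5,fy=4.5,interpolation=2))
run(sys.argv[1])
E
python3 rel.py 6; python3 go.py 0.4151 0.1838 0.10 84.4
```

```text
top barrel 182 [290. 265.] mean [  24.3 -126.7] min [  -1.3 -139.2] max [  47.9 -109.8] z [590. 600. 612.]
top barrel 91 [236. 295.] mean [-35.5 -34.3] min [-55.2 -46.7] max [-13.5 -22.2] z [590. 598. 606.]
top cap 54 [275. 248.] mean [ 54.  -95.7] min [  49.4 -104.5] max [ 60.9 -85.1] z [583. 595. 603.]
top cap 993 [270. 315.] mean [-65.8 -99.3] min [ -83.7 -137.6] max [-48.9 -58.5] z [606. 613. 617.]
top org 13 [224. 270.] mean [39.  94.9] min [34.6 91.6] max [43.8 99.3] z [60. 63. 65.]
top org 11 [221. 296.] mean [-39.4  94.7] min [-42.9  90.3] max [-36.5  99. ] z [58. 62. 66.]
side barrel 1010 [394.  83.] mean [-29.9 -29.4] min [-59.6 -49.3] max [  2.3 -15. ] z [540. 574. 605.]
side barrel 95 [382. 106.] mean [ -2.8 -47.4] min [-39.2 -65.5] max [ 28.9 -31.6] z [511. 514. 519.]
side barrel 360 [368. 137.] mean [ 29.9 -45. ] min [ 11.8 -83.6] max [ 48.8 -23.8] z [406. 435. 458.]
side barrel 292 [381. 171.] mean [ -7.5 -50.4] min [-42.8 -73.4] max [ 30.3 -39.4] z [332. 343. 354.]
side barrel 109 [365. 228.] mean [ 30.5 -75.5] min [ 10.4 -84.6] max [ 52.6 -69.1] z [152. 160. 165.]
si
[... 1025 characters left out ...]
 [ 31.9 -29.6] max [43.6 -1.5] z [62. 64. 67.]
side org 13 [387. 270.] mean [-41.7 -18.7] min [-46.2 -33.4] max [-37.6 -12.8] z [62. 64. 67.]
side org 16 [357. 279.] mean [37.4 40.1] min [32.5 34.3] max [42.1 52.1] z [61. 65. 67.]
side org 20 [386. 281.] mean [-42.8  36.7] min [-47.9  17.2] max [-36.8  43. ] z [58. 63. 66.]
side org 25 [354. 291.] mean [37.  95.2] min [31.9 85.5] max [ 42.4 102. ] z [57. 61. 66.]
side org 24 [384. 294.] mean [-42.1  97. ] min [-47.3  90.6] max [-36.4 103. ] z [58. 63. 66.]
t 10.9 pos [0.4144 0.1855 0.1499] rot [1.7915e+02 1.1000e-01 8.4580e+01] q [ 24.4  -9.7 -14.4  84.7  -0.5  29.8] F [-0.3 -0.1 -0.9] open 0.0187
inc [-0.06  0.    2.  ] roll 0.03 dist mm 50
```

View pics/top6c.png

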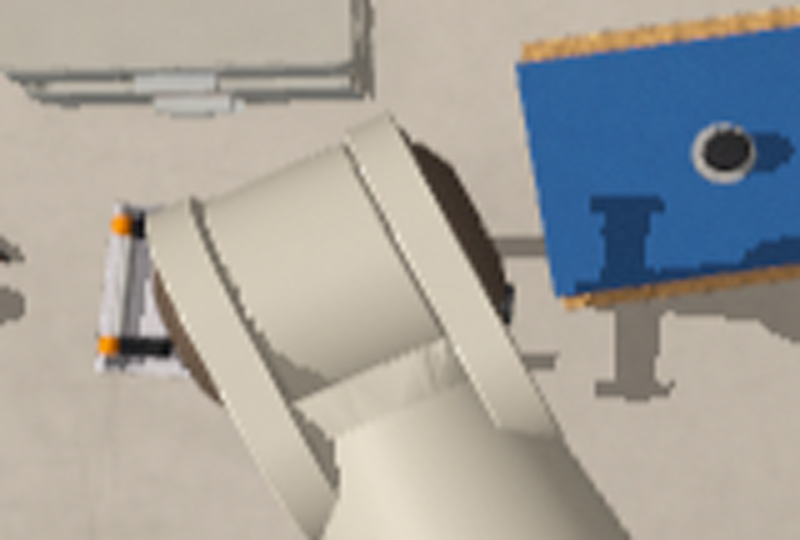

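View pics/side6c.png

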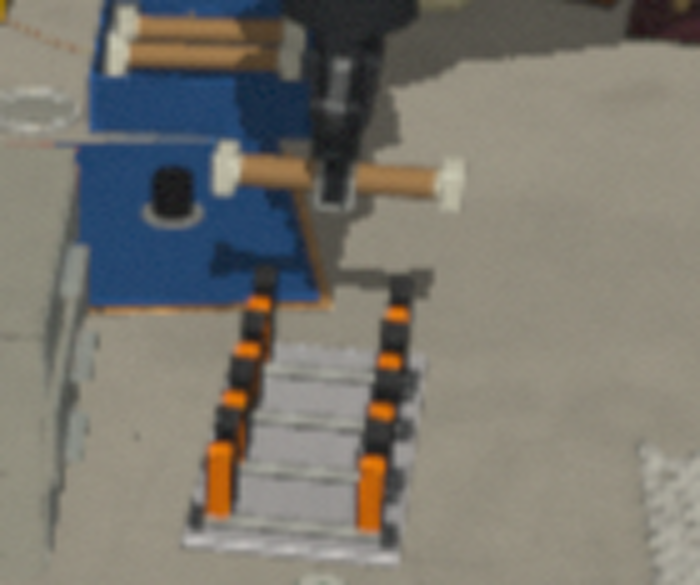

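```bash
python3 go.py 0.416 0.1835 0.08 84.4
```

```text
t 10.9 pos [0.4144 0.1855 0.1499] rot [1.7915e+02 1.1000e-01 8.4580e+01] q [ 24.4  -9.7 -14.4  84.7  -0.5  29.8] F [-0.3 -0.1 -0.9] open 0.0187
inc [-0.07  0.03  2.8 ] roll 0.03 dist mm 70
```

>>> arm_command --increments '[[[-0.07, 0.05, 0.8], 0], [[-0.07, 0.05, 1.6], 0], [[-0.07, 0.05, 2.4], 0], [[-0.07, 0.05, 2.75], 0], [[-0.07, 0.05, 2.8], 0]]'

```text
time: 11.4
ee_pos: [0.4161, 0.1824, 0.079]
tcp_rot: [179.2, 0.2, 84.5]
wrist_force: [-0.2, -0.4, 0.1]
opening: 0.0185
```

```bash
python3 rel.py 7 | grep -E "side (cap|org|barrel)" ; python3 go.py 0.416 0.1835 0.07 84.4
```

```text
side barrel 926 [392. 112.] mean [-28.4 -34. ] min [-59.2 -54.9] max [  3.9 -19.2] z [471. 504. 534.]
side barrel 68 [376. 133.] mean [  9.4 -53.4] min [-18.1 -75.5] max [ 30.4 -42.2] z [440. 444. 447.]
side barrel 338 [365. 163.] mean [ 33.8 -50.1] min [ 16.6 -84.4] max [ 52.8 -28.3] z [333. 363. 388.]
side barrel 253 [379. 195.] mean [ -6.2 -54.9] min [-40.8 -76.9] max [ 30.9 -43.5] z [261. 273. 282.]
side barrel 104 [363. 249.] mean [ 33.5 -79.2] min [ 12.1 -89.2] max [ 54.8 -72. ] z [82. 90. 95.]
side barrel 120 [386. 251.] mean [-32.7 -80.5] min [-54.6 -99.5] max [-11.2 -71.1] z [80. 90. 95.]
side barrel 184 [358. 277.] mean [35.9 21.3] min [ 30.7 -97.3] max [ 42.9 100.7] z [44. 59. 69.]
side barrel 64 [384. 296.] mean [-42.6  92.4] min [-48.3  67.7] max [-36.6 102.6] z [42. 56. 64.]
side cap 542 [411. 102.] mean [-70.  -73.7] min [ -84.1 -121.8] max [-50.6 -54.7] z [466. 530. 554.]
side cap 91 [361. 101.] mean [ 53.7 -93.3] min [  48.2 -106.5] max [ 60.8 -83.2] z [490. 512. 529.]
side cap 226 [401. 154.] mean [-55.8 -65.5] min [-63.6 -78.1] max [-48.5 -57.1] z [348. 387. 422.]

[... 424 characters left out ...]
 [ 32.  -22.3] max [43.2 -0.3] z [61. 64. 66.]
side org 15 [388. 270.] mean [-42.  -20.8] min [-46.2 -38.7] max [-37.7 -11.4] z [58. 64. 67.]
side org 18 [357. 278.] mean [37.9 36.1] min [32.8 16.1] max [42.1 52. ] z [57. 63. 69.]
side org 20 [386. 281.] mean [-42.7  37.4] min [-47.9  17.2] max [-36.8  45.5] z [61. 64. 66.]
side org 24 [354. 291.] mean [36.9 96. ] min [31.5 90.1] max [ 42.5 102.9] z [58. 61. 65.]
side org 28 [384. 294.] mean [-42.   96.3] min [-47.4  88. ] max [-36.4 103.4] z [58. 61. 65.]
t 11.5 pos [0.4168 0.1831 0.0804] rot [1.7913e+02 1.1000e-01 8.4540e+01] q [ 24.   -8.8 -21.2  76.9  -0.5  29.5] F [-0.  -0.9 -0.2] open 0.0187
inc [ 0.02 -0.04  0.42] roll 0.02 dist mm 10
```

View pics/side7c.png

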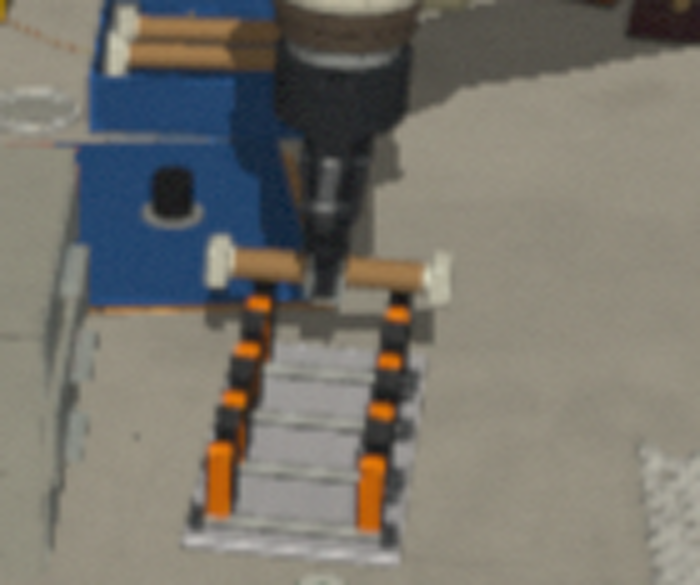

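>>> arm_command --increments '[[[0.02, -0.06, 0.2], 0], [[0.02, -0.06, 0.4], 0], [[0.02, -0.06, 0.55], 0], [[0.02, -0.06, 0.6], 0]]' --force 60

```text
time: 11.9
ee_pos: [0.4157, 0.1831, 0.0657]
tcp_rot: [179.1, 0.2, 84.5]
wrist_force: [-2.4, -6.5, 9.1]
opening: 0.0181
```

```bash
python3 go.py 0.4155 0.1835 0.0455 84.4
```

```text
t 11.9 pos [0.4157 0.1831 0.0657] rot [179.09   0.19  84.53] q [ 24.1  -8.6 -22.7  75.2  -0.6  29.6] F [-2.4 -6.5  9.1] open 0.0181
inc [ 0.02 -0.02  0.81] roll 0.02 dist mm 20
```

>>> arm_command --increments '[[[0, -0.02, 0.15], 0], [[0, -0.02, 0.3], 0], [[0, -0.02, 0.45], 0], [[0, -0.02, 0.55], 0]]'

```text
time: 12.3
ee_pos: [0.4152, 0.1818, 0.0515]
tcp_rot: [179.1, 0.4, 84.5]
wrist_force: [0.4, -7.1, -0.3]
opening: 0.018
```

>>> arm_command --increments '[[[-0.02, 0, 0.1], 0], [[-0.02, 0, 0.2], 0], [[-0.02, 0, 0.28], 0], [[-0.02, 0, 0.28], 0]]'

```text
time: 12.7
ee_pos: [0.4156, 0.1817, 0.0458]
tcp_rot: [179.0, 0.3, 84.5]
wrist_force: [-4.3, -0.4, 11.5]
opening: 0.0179
```

Force rises at z≈0.046, as a seated tube should give. A further small push, then release.

>>> arm_command --increments '[[[0, 0, 0.06], 0], [[0, 0, 0.08], 0], [[0, 0, 0.08], 0]]'

```text
time: 13.0
ee_pos: [0.4162, 0.1821, 0.0457]
tcp_rot: [178.9, 0.2, 84.5]
wrist_force: [-4.9, -1.5, 16.9]
opening: 0.0179
```

>>> arm_command --increments '[[[0, 0, 0], 0], [[0, 0, 0], 0], [[0, 0, 0], 0], [[0, 0, 0], 0]]' --claw 0.2

```text
time: 13.4
ee_pos: [0.416, 0.1821, 0.0454]
tcp_rot: [178.9, 0.2, 84.5]
wrist_force: [-0.2, 0.2, 0.4]
opening: 0.0342
```

>>> arm_command --increments '[[[0, 0, -0.5], 0], [[0, 0, -1.2], 0], [[0, 0, -2.2], 0], [[0, 0, -3.2], 0], [[0, 0, -4], 0]]'

```text
time: 13.9
ee_pos: [0.4144, 0.1827, 0.1476]
tcp_rot: [178.9, 0.2, 84.5]
wrist_force: [-0.4, -0.4, 0.4]
opening: 0.034
```

```bash
python3 go.py 0.504 -0.2505 0.14 90.6
```

```text
t 13.9 pos [0.4144 0.1827 0.1476] rot [178.87   0.2   84.53] q [ 24.2 -10.1 -14.9  84.3  -0.7  29.7] F [-0.4 -0.4  0.4] open 0.034
inc [-16.91   5.21   0.47] roll -1.01 dist mm 442
```

>>> arm_command --increments '[[[-1, 0.3, 0], -0.1], [[-2.8, 0.9, 0], -0.3], [[-4.8, 1.5, 0], -0.5], [[-6.8, 2.1, 0], -0.7], [[-8.8, 2.7, 0], -0.9]]'

```text
time: 14.4
ee_pos: [0.4594, -0.0381, 0.1508]
tcp_rot: [178.8, 0.3, 90.0]
wrist_force: [1.5, 0.1, 0.4]
opening: 0.0343
```

```bash
python3 go.py 0.504 -0.2505 0.14 90.6
```

```text
t 14.4 pos [ 0.4594 -0.0381  0.1508] rot [178.82   0.31  90.  ] q [ -4.6  -9.3 -13.9  84.2  -0.2  -4.6] F [1.5 0.1 0.4] open 0.0343
inc [-8.49  1.77  0.52] roll -0.1 dist mm 217
```

>>> arm_command --increments '[[[-1.5, 0.4, 0], 0], [[-3.3, 0.8, 0], 0], [[-5.2, 1.3, 0.2], -0.1], [[-7, 1.6, 0.4], -0.1], [[-8.4, 1.77, 0.5], -0.1]]'

```text
time: 14.9
ee_pos: [0.5039, -0.2508, 0.1406]
tcp_rot: [178.8, 0.3, 90.5]
wrist_force: [0.4, 1.0, 0.3]
opening: 0.0346
```

```bash
python3 rel.py 8 | grep -vE "z \[[1-9][0-9][0-9]" ; python3 go.py 0.504 -0.2505 0.06 90.6
```

```text
top barrel 277 [283. 287.] mean [  1.1 -83.7] min [-50.5 -93.9] max [ 54.  -70.3] z [52. 57. 61.]
top cap 42 [284. 265.] mean [ 64.8 -83.2] min [ 57.2 -95.1] max [ 72.2 -71.7] z [56. 60. 63.]
top cap 39 [281. 307.] mean [-60.4 -85.2] min [-65.9 -96.4] max [-53.1 -72.4] z [58. 62. 65.]
top org 13 [224. 270.] mean [39.  94.8] min [34.6 90.7] max [43.7 99.7] z [60. 64. 65.]
top org 16 [242. 270.] mean [40.2 39.2] min [35.5 34.4] max [44.8 44.4] z [59. 62. 68.]
top org 12 [261. 272.] mean [ 41.1 -16.2] min [ 36.7 -20.9] max [ 45.7 -12.8] z [59. 61. 63.]
top org 12 [280. 274.] mean [ 39.4 -72.8] min [ 34.8 -76.4] max [ 44. -68.] z [59. 62. 68.]
top org 11 [221. 296.] mean [-39.4  94.4] min [-42.8  90. ] max [-36.5  98.7] z [61. 63. 66.]
top org 14 [240. 298.] mean [-40.6  39.9] min [-44.9  35.6] max [-35.6  45.3] z [59. 63. 68.]
top org 12 [258. 299.] mean [-39.6 -15.8] min [-43.6 -20.3] max [-34.7 -11. ] z [59. 61. 66.]
top org 15 [278. 300.] mean [-39.9 -72.6] min [-45.2 -76.9] max [-34.8 -67.5] z [59. 61. 65.]
side barrel 424 [368. 267.] mean [ 12.7 -35.9] min [-51.4 -94.2] max [51.3 9
[... 439 characters left out ...]
4.3] min [ 32.3 -21.3] max [43.4 -1.2] z [62. 64. 67.]
side org 14 [388. 270.] mean [-41.9 -20.1] min [-46.3 -39.5] max [-37.6 -12.5] z [59. 64. 67.]
side org 19 [357. 278.] mean [37.  39.2] min [31.4 16.3] max [41.7 58.6] z [59. 65. 69.]
side org 19 [386. 281.] mean [-42.7  38.2] min [-47.8  25.2] max [-36.8  45.5] z [60. 64. 67.]
side org 23 [354. 291.] mean [36.8 96.6] min [31.8 90.5] max [ 42.4 102.1] z [58. 63. 66.]
side org 23 [384. 294.] mean [-41.7  95.3] min [-47.   85.6] max [-36.4 102.3] z [58. 62. 67.]
t 15.0 pos [ 0.5037 -0.2519  0.1401] rot [178.86   0.35  90.37] q [-26.7   4.8  -1.5  82.6   0.2 -27. ] F [ 0.3 -0.4 -0. ] open 0.0343
inc [ 0.07 -0.05  3.2 ] roll -0.04 dist mm 80
```

View pics/side8c.png

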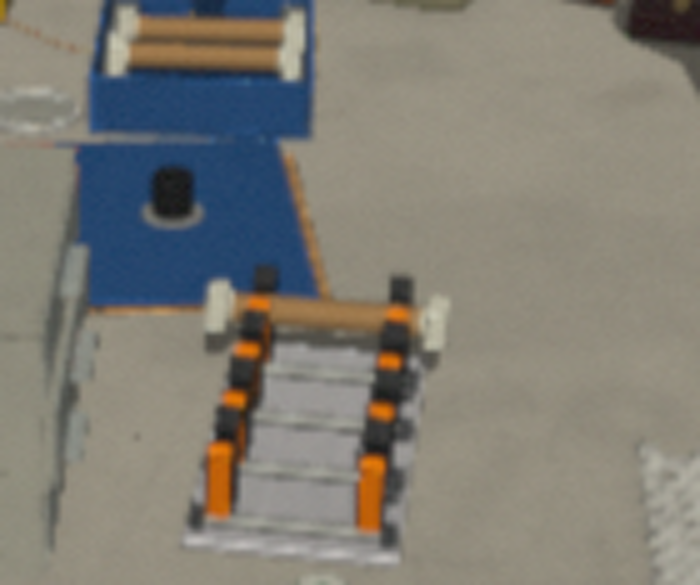

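View pics/top8c.png

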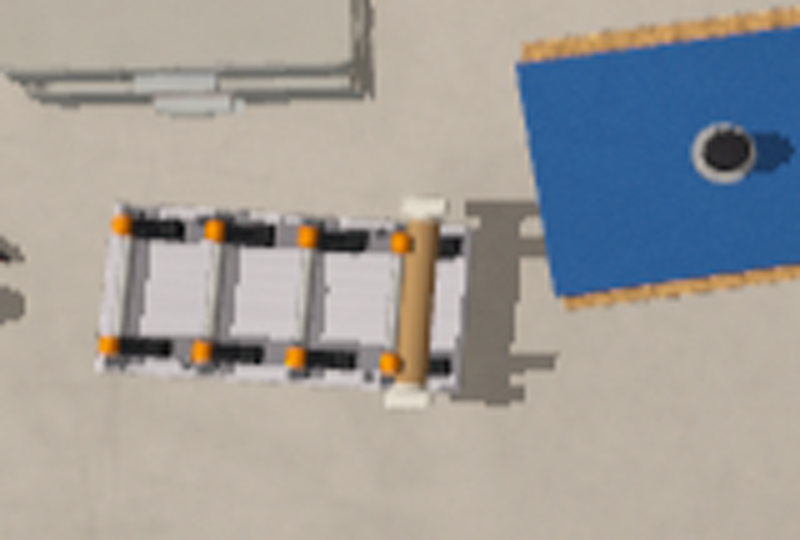

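>>> arm_command --increments '[[[0.06, -0.03, 1], 0], [[0.06, -0.05, 2], 0], [[0.07, -0.05, 3], 0], [[0.07, -0.05, 3.6], 0], [[0.07, -0.05, 3.7], 0]]' --force 40

```text
time: 15.5
ee_pos: [0.5035, -0.2498, 0.0462]
tcp_rot: [179.0, 0.3, 90.4]
wrist_force: [0.0, -0.2, 0.7]
opening: 0.0339
```

```bash
python3 go.py 0.504 -0.2505 0.022 90.6
```

```text
t 15.5 pos [ 0.5035 -0.2498  0.0462] rot [179.     0.27  90.4 ] q [-26.5   6.4 -10.1  72.5   0.2 -26.9] F [ 0.  -0.2  0.7] open 0.0339
inc [-0.02  0.    0.97] roll -0.03 dist mm 24
```

>>> arm_command --increments '[[[-0.02, 0, 0.5], 0], [[-0.02, 0, 0.9], 0], [[-0.02, 0, 0.96], 0], [[-0.02, 0, 0.96], 0]]'

```text
time: 15.9
ee_pos: [0.5038, -0.2504, 0.0221]
tcp_rot: [179.0, 0.3, 90.4]
wrist_force: [-0.7, 0.6, 0.0]
opening: 0.0342
```

>>> arm_command --increments '[[[0, 0, 0], 0], [[0, 0, 0], 0], [[0, 0, 0], 0], [[0, 0, 0], 0], [[0, 0, 0], 0]]' --claw 1

```text
time: 16.4
ee_pos: [0.5042, -0.2506, 0.0229]
tcp_rot: [179.0, 0.3, 90.4]
wrist_force: [-0.6, 0.5, 6.4]
opening: 0.0186
```

>>> arm_command --increments '[[[0, 0, -0.5], 0], [[0, 0, -1], 0], [[0, 0, -2], 0], [[0, 0, -3.5], 0], [[0, 0, -4.7], 0]]'

```text
time: 16.9
ee_pos: [0.5021, -0.25, 0.1432]
tcp_rot: [178.9, 0.3, 90.4]
wrist_force: [0.1, 0.3, -0.1]
opening: 0.0189
```

```bash
python3 go.py 0.4195 0.2375 0.15 84.5
```

```text
t 16.9 pos [ 0.5021 -0.25    0.1432] rot [178.88   0.33  90.4 ] q [-26.6   4.5  -1.4  83.    0.2 -27. ] F [ 0.1  0.3 -0.1] open 0.0189
inc [19.52 -3.16 -0.45] roll 0.98 dist mm 494
```

>>> arm_command --increments '[[[1, 0, 0], 0], [[2.6, -0.3, 0], 0.2], [[4.4, -0.7, 0], 0.3], [[6.4, -1, -0.1], 0.4], [[8.4, -1.3, -0.2], 0.5]]'

```text
time: 17.4
ee_pos: [0.4676, -0.04, 0.1474]
tcp_rot: [178.8, 0.3, 87.3]
wrist_force: [1.7, 0.1, 0.4]
opening: 0.0189
```

```bash
python3 go.py 0.4195 0.2375 0.15 84.5
```

```text
t 17.4 pos [ 0.4676 -0.04    0.1474] rot [178.8    0.27  87.32] q [ -4.8  -8.1 -13.2  83.7  -0.2  -2.1] F [1.7 0.1 0.4] open 0.0189
inc [11.   -2.44 -0.21] roll 0.47 dist mm 282
```

>>> arm_command --increments '[[[1.6, -0.3, 0], 0.1], [[3.4, -0.7, -0.1], 0.2], [[5.3, -1.2, -0.2], 0.3], [[7.2, -1.6, -0.2], 0.4], [[9, -2, -0.2], 0.47]]'

```text
time: 17.9
ee_pos: [0.4274, 0.1891, 0.1517]
tcp_rot: [178.7, 0.2, 84.5]
wrist_force: [1.0, -0.7, -0.6]
opening: 0.0186
```

```bash
python3 go.py 0.4195 0.2375 0.085 84.5
```

```text
t 17.9 pos [0.4274 0.1891 0.1517] rot [1.787e+02 1.600e-01 8.449e+01] q [ 24.3  -8.3 -12.9  84.3  -0.8  29.8] F [ 1.  -0.7 -0.6] open 0.0186
inc [ 1.9  -0.56  2.65] roll -0.0 dist mm 83
```

>>> arm_command --increments '[[[1, -0.3, 0.2], 0], [[1.7, -0.5, 0.8], 0], [[1.9, -0.55, 1.6], 0], [[1.9, -0.56, 2.4], 0], [[1.9, -0.56, 2.65], 0]]'

```text
time: 18.4
ee_pos: [0.4187, 0.2373, 0.084]
tcp_rot: [178.8, 0.2, 84.5]
wrist_force: [0.3, 0.1, -1.3]
opening: 0.0187
```

```bash
python3 rel.py 9 | grep -E "side (cap|org|barrel)"| grep -vE "z \[[1-9][0-9][0-9]" ; python3 go.py 0.4195 0.2375 0.067 84.5
```

```text
side barrel 300 [359. 270.] mean [34.   4.3] min [ 11.2 -79.1] max [53.7 99.8] z [46. 66. 97.]
side barrel 141 [386. 260.] mean [-34.6 -34.5] min [-55.2 -98.6] max [-14.1 -15.1] z [61. 93. 99.]
side barrel 63 [384. 295.] mean [-42.7  92.2] min [-48.4  68. ] max [-36.8 102.4] z [44. 55. 66.]
side cap 54 [351. 256.] mean [ 62.  -23.3] min [ 55.8 -40. ] max [ 67.4 -15.3] z [ 81.  96. 103.]
side cap 63 [397. 261.] mean [-65. -28.] min [-71.4 -77. ] max [-57.6 -16.2] z [ 79.  95. 102.]
side org 14 [359. 268.] mean [ 37.2 -14.5] min [ 32.1 -19.8] max [43.3 -4.3] z [61. 65. 67.]
side org 15 [388. 270.] mean [-41.8 -20.9] min [-47.2 -36.9] max [-36.9 -13.1] z [58. 64. 67.]
side org 16 [357. 279.] mean [37.3 41. ] min [32.1 34.4] max [42.1 53.2] z [62. 64. 67.]
side org 20 [386. 281.] mean [-43.   36.9] min [-47.8  15.7] max [-36.9  43.6] z [59. 64. 67.]
side org 21 [354. 291.] mean [37. 96.] min [31.5 91.1] max [ 42.4 102.2] z [60. 63. 66.]
side org 26 [384. 294.] mean [-41.6  96.8] min [-47.3  88.4] max [-36.3 103.1] z [57. 62. 68.]
t 18.5 pos [0.4192 0.2372 0.085 ] rot [178.75   0.19  84.48] q [ 30.   -5.4 -17.7  76.8  -0.9  35.5] F [-1.4 -0.3 -1. ] open 0.0189
inc [ 0.02 -0.    0.72] roll -0.0 dist mm 18
```

View pics/side9c.png

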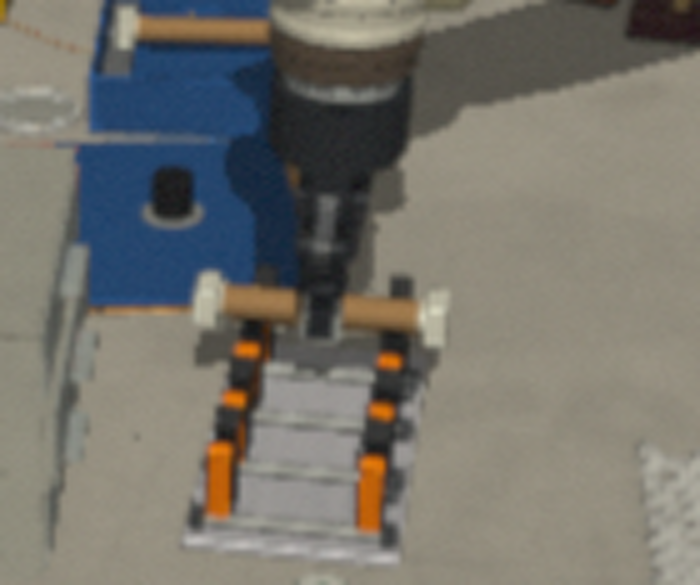

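>>> arm_command --increments '[[[0.01, -0.02, 0.3], 0], [[0.01, -0.02, 0.55], 0], [[0.01, -0.02, 0.75], 0], [[0.01, -0.02, 0.95], 0], [[0.0, -0.02, 1.15], 0]]' --force 60

```text
time: 19.0
ee_pos: [0.4198, 0.2372, 0.0568]
tcp_rot: [178.7, 0.1, 84.5]
wrist_force: [0.7, 0.1, 4.7]
opening: 0.0178
```

```bash
python3 go.py 0.4187 0.2375 0.045 84.5
```

```text
t 19.0 pos [0.4198 0.2372 0.0568] rot [1.7868e+02 1.4000e-01 8.4470e+01] q [ 30.   -4.7 -20.2  73.5  -0.9  35.5] F [0.7 0.1 4.7] open 0.0178
inc [ 0.01 -0.06  0.47] roll -0.0 dist mm 12
```

>>> arm_command --increments '[[[0, -0.05, 0.15], 0], [[0, -0.05, 0.3], 0], [[0, -0.05, 0.45], 0], [[0, -0.05, 0.52], 0], [[0, -0.05, 0.55], 0]]'

```text
time: 19.5
ee_pos: [0.4194, 0.238, 0.0456]
tcp_rot: [178.6, 0.0, 84.5]
wrist_force: [-8.8, -2.7, 29.1]
opening: 0.0183
```

>>> arm_command --increments '[[[0, 0, 0], 0], [[0, 0, 0], 0], [[0, 0, 0], 0], [[0, 0, 0], 0]]' --claw 0.2

```text
time: 19.9
ee_pos: [0.4191, 0.2378, 0.045]
tcp_rot: [178.6, 0.0, 84.5]
wrist_force: [1.0, -0.5, -0.6]
opening: 0.0341
```

>>> arm_command --increments '[[[0, 0.05, -0.5], 0], [[0, 0.05, -1.2], 0], [[0, 0.1, -2.2], 0], [[0, 0.1, -3.2], 0], [[0, 0.1, -4], 0]]'

```text
time: 20.4
ee_pos: [0.4194, 0.238, 0.1473]
tcp_rot: [178.6, 0.0, 84.5]
wrist_force: [-0.9, -0.2, -0.8]
opening: 0.0341
```

```bash
python3 go.py 0.504 -0.3012 0.14 90.6
```

```text
t 20.4 pos [0.4194 0.238  0.1473] rot [178.56   0.    84.49] q [ 30.   -6.3 -11.6  83.5  -0.8  35.6] F [-0.9 -0.2 -0.8] open 0.0341
inc [-21.14   5.43   0.43] roll -1.02 dist mm 546
```

>>> arm_command --increments '[[[-1.5, 0.4, 0], 0], [[-3.4, 0.9, 0], -0.2], [[-5.4, 1.4, 0], -0.4], [[-7.4, 1.9, 0], -0.6], [[-9.4, 2.4, 0], -0.8]]'

```text
time: 20.9
ee_pos: [0.4559, 0.001, 0.1498]
tcp_rot: [178.5, 0.1, 89.4]
wrist_force: [1.7, 0.2, 0.6]
opening: 0.0339
```

```bash
python3 go.py 0.504 -0.3012 0.14 90.6
```

```text
t 20.9 pos [0.4559 0.001  0.1498] rot [1.785e+02 1.200e-01 8.936e+01] q [  0.2 -10.3 -14.9  83.9  -0.1   0.8] F [1.7 0.2 0.6] open 0.0339
inc [-12.06   2.05   0.47] roll -0.21 dist mm 306
```

>>> arm_command --increments '[[[-2, 0.4, 0], 0], [[-4, 0.8, 0], -0.1], [[-6, 1.2, 0], -0.2], [[-8, 1.5, 0], -0.2], [[-10, 1.8, 0.2], -0.2]]'

```text
time: 21.4
ee_pos: [0.4976, -0.2459, 0.1485]
tcp_rot: [178.4, 0.2, 90.5]
wrist_force: [1.2, 0.7, 0.2]
opening: 0.0343
```

```bash
python3 rel.py 10 | grep -vE "z \[[1-9][0-9][0-9]|org" ; python3 go.py 0.504 -0.3012 0.022 90.6
```

```text
top barrel 283 [264. 285.] mean [  1.3 -28. ] min [-51.6 -38.1] max [ 53.6 -13.5] z [52. 57. 61.]
top barrel 279 [282. 287.] mean [  1.  -83.5] min [-50.7 -93.9] max [ 54.1 -69.7] z [52. 57. 62.]
top cap 44 [266. 264.] mean [ 64.8 -29.1] min [ 58.6 -40.9] max [ 71.2 -16.7] z [56. 61. 64.]
top cap 42 [284. 265.] mean [ 64.8 -83.2] min [ 57.2 -95.2] max [ 72.  -71.6] z [56. 60. 63.]
top cap 41 [262. 306.] mean [-61.3 -28.8] min [-66.8 -41.4] max [-54.6 -15.9] z [55. 61. 64.]
top cap 40 [281. 307.] mean [-60.3 -85. ] min [-66.  -96.3] max [-52.9 -72.4] z [57. 60. 65.]
side barrel 675 [371. 268.] mean [  5.9 -31.1] min [-52.5 -90.8] max [53.1 97.7] z [47. 58. 66.]
side barrel 63 [384. 295.] mean [-42.7  92. ] min [-48.4  67.8] max [-36.7 102. ] z [43. 55. 64.]
side cap 95 [352. 263.] mean [ 62.3 -49.5] min [ 56.3 -91.7] max [ 68.3 -15.5] z [47. 60. 64.]
side cap 106 [396. 267.] mean [-64.3 -49.5] min [-70.7 -97. ] max [-57.2 -15.7] z [47. 61. 65.]
t 21.5 pos [ 0.4972 -0.2483  0.1464] rot [178.55   0.19  90.28] q [-26.8   3.5  -2.1  83.    0.5 -27.1] F [-0.7  1.3 -0.6] open 0.0344
inc [-2.1   0.14  4.99] roll -0.05 dist mm 135
```

View pics/top10.png

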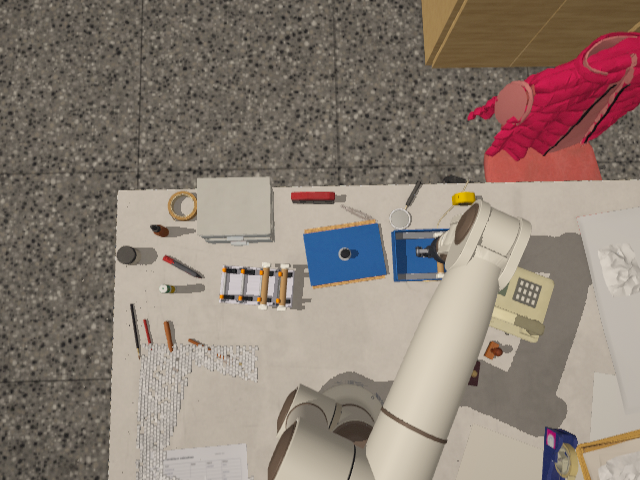

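>>> arm_command --increments '[[[-1.5, 0.2, 0.3], 0], [[-2.1, 0.25, 1.5], 0], [[-2.1, 0.25, 2.8], 0], [[-2.1, 0.18, 3.8], 0], [[-2.1, 0.17, 4.0], 0]]' --force 40

```text
time: 22.0
ee_pos: [0.5027, -0.3001, 0.044]
tcp_rot: [178.8, 0.0, 90.3]
wrist_force: [-0.6, 0.3, -0.2]
opening: 0.0343
```

```bash
python3 go.py 0.504 -0.3012 0.022 90.6
```

```text
t 22.0 pos [ 0.5027 -0.3001  0.044 ] rot [1.7879e+02 4.0000e-02 9.0270e+01] q [-31.1   9.6  -6.9  72.5   0.6 -31.4] F [-0.6  0.3 -0.2] open 0.0343
inc [-0.05  0.03  0.88] roll -0.05 dist mm 22
```

>>> arm_command --increments '[[[-0.04, 0.03, 0.5], 0], [[-0.05, 0.03, 0.85], 0], [[-0.05, 0.03, 0.88], 0], [[-0.05, 0.03, 0.88], 0]]'

```text
time: 22.4
ee_pos: [0.5042, -0.3014, 0.0226]
tcp_rot: [178.8, 0.1, 90.3]
wrist_force: [-0.0, 0.6, 0.2]
opening: 0.034
```

>>> arm_command --increments '[[[0, 0, 0], 0], [[0, 0, 0], 0], [[0, 0, 0], 0], [[0, 0, 0], 0], [[0, 0, 0], 0]]' --claw 1

```text
time: 22.9
ee_pos: [0.5047, -0.3016, 0.0237]
tcp_rot: [178.7, 0.1, 90.3]
wrist_force: [-0.7, -0.4, 5.5]
opening: 0.0185
```

>>> arm_command --increments '[[[0, 0, -0.5], 0], [[0, 0, -1], 0], [[0, 0, -2], 0], [[0, 0, -3.5], 0], [[0, 0, -4.9], 0]]'

```text
time: 23.4
ee_pos: [0.5016, -0.3013, 0.1485]
tcp_rot: [178.6, 0.1, 90.3]
wrist_force: [-0.1, -0.1, -0.7]
opening: 0.0186
```

```bash
python3 go.py 0.4235 0.293 0.15 84.5
```

```text
t 23.4 pos [ 0.5016 -0.3013  0.1485] rot [1.7865e+02 1.2000e-01 9.0280e+01] q [-31.3   7.7   2.7  83.8   0.6 -31.6] F [-0.1 -0.1 -0.7] open 0.0186
inc [23.79 -3.01 -0.18] roll 0.96 dist mm 599
```

>>> arm_command --increments '[[[1.5, -0.2, 0], 0], [[3.4, -0.4, 0], 0.2], [[5.4, -0.7, 0], 0.3], [[7.4, -0.9, -0.1], 0.4], [[9.4, -1.2, -0.1], 0.5]]'

```text
time: 23.9
ee_pos: [0.4703, -0.0663, 0.1513]
tcp_rot: [178.5, 0.1, 87.2]
wrist_force: [1.5, -0.0, -0.8]
opening: 0.0186
```

```bash
python3 go.py 0.4235 0.293 0.15 84.5
```

```text
t 23.9 pos [ 0.4703 -0.0663  0.1513] rot [1.7853e+02 5.0000e-02 8.7220e+01] q [ -8.1  -7.6 -12.4  83.8   0.1  -5.3] F [ 1.5 -0.  -0.8] open 0.0186
inc [14.26 -2.57 -0.03] roll 0.45 dist mm 362
```

>>> arm_command --increments '[[[2, -0.4, 0], 0.1], [[4, -0.8, 0], 0.2], [[6, -1.2, 0], 0.3], [[8, -1.6, 0], 0.4], [[10, -1.9, 0], 0.45]]'

```text
time: 24.4
ee_pos: [0.435, 0.1816, 0.1515]
tcp_rot: [178.4, -0.1, 84.5]
wrist_force: [1.0, -0.5, -0.0]
opening: 0.0188
```

```bash
python3 go.py 0.4235 0.293 0.085 84.5
```

```text
t 24.4 pos [0.435  0.1816 0.1515] rot [ 1.7843e+02 -7.0000e-02  8.4500e+01] q [ 23.1  -8.1 -12.8  83.9  -0.7  28.6] F [ 1.  -0.5 -0. ] open 0.0188
inc [ 4.39 -0.96  2.64] roll -0.0 dist mm 130
```

>>> arm_command --increments '[[[1.8, -0.35, 0], 0], [[3.4, -0.7, 0.3], 0], [[4.2, -0.92, 1.2], 0], [[4.39, -0.96, 2.2], 0], [[4.39, -0.96, 2.6], 0]]'

```text
time: 24.9
ee_pos: [0.4224, 0.2934, 0.0846]
tcp_rot: [178.5, 0.0, 84.6]
wrist_force: [-0.6, -0.1, -0.8]
opening: 0.0186
```

```bash
python3 rel.py 11 | grep -E "side (cap|org|barrel)"| grep -vE "z \[[1-9][0-9][0-9]" ; python3 go.py 0.4235 0.293 0.067 84.5
```

```text
side barrel 338 [359. 271.] mean [33.7 11.7] min [ 10.6 -87.6] max [52.8 99.8] z [48. 64. 97.]
side barrel 112 [386. 260.] mean [-33.8 -68.8] min [-55.9 -97.2] max [-13.2  45.3] z [49. 59. 70.]
side barrel 151 [385. 270.] mean [-38.2  23. ] min [-60.8 -41.5] max [-16.4  38.5] z [63. 92. 98.]
side barrel 61 [384. 295.] mean [-42.7  92.1] min [-48.4  67.5] max [-36.7 102.3] z [43. 54. 65.]
side cap 102 [351. 263.] mean [ 59.  -14.3] min [ 51.  -90.1] max [68.3 40.2] z [ 54.  84. 102.]
side cap 111 [397. 267.] mean [-67.6 -17. ] min [-76. -94.] max [-58.9  38.8] z [ 54.  80. 101.]
side org 20 [362. 257.] mean [ 37.4 -78.2] min [ 31.  -97.7] max [ 45.9 -61.3] z [58. 62. 67.]
side org 17 [389. 259.] mean [-41.9 -77.5] min [-47.9 -92. ] max [-35.3 -67.5] z [60. 63. 65.]
side org 17 [357. 279.] mean [37.  41.7] min [31.5 32.4] max [41.8 60. ] z [60. 66. 68.]
side org 18 [386. 281.] mean [-42.8  39.1] min [-47.9  34.1] max [-36.8  43.3] z [61. 64. 67.]
side org 24 [354. 291.] mean [37.3 95.3] min [31.8 84.4] max [ 42.2 101. ] z [57. 62. 67.]
side org 25 [384. 294.] mean [-41.9  97.7] min [-47.3  91.3] max [-36.6 103. ] z [58. 62. 67.]
t 25.0 pos [0.4228 0.2923 0.0853] rot [1.7852e+02 2.0000e-02 8.4500e+01] q [ 35.2  -1.2 -13.6  76.4  -1.   40.7] F [ 0.7  0.  -0.8] open 0.0186
inc [0.03 0.01 0.73] roll 0.0 dist mm 18
```

View pics/side11c.png

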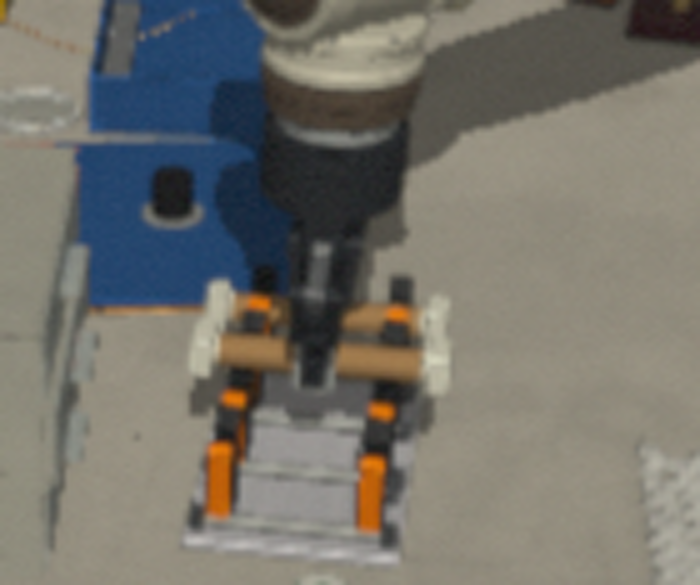

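```bash
python3 - <<'E'
from h import *
c=dict(np.load('pics/side11.npz'));X=cloud(c);h=hsv(c);z=X[...,2]
H,S,V=[h[...,i].astype(int) for i in range(3)]
th=np.radians(-5.6); Rr=np.array([[np.cos(th),np.sin(th)],[-np.sin(th),np.cos(th)]]); C=np.array([.4233,.2674])
L=(X[...,:2]-C)@Rr.T*1000
for s in (1,-1):
    m=(S<45)&(V>120)&(z>.078)&(z<.11)&(s*L[...,0]>45)&(s*L[...,0]<85)&(abs(L[...,1]-28)<25)
    q=L[m];print(m.sum(),q.mean(0),np.percentile(q,3,0),np.percentile(q,97,0))
E
```

```text
56 [56.58971119 30.72429865] [50.93632012 14.79860599] [62.30558866 40.58209442]
58 [-70.0507826   30.69136197] [-76.35797413  14.28731485] [-63.84791008  39.11784461]
```

>>> arm_command --increments '[[[0.02, 0.08, 0.2], 0], [[0.02, 0.14, 0.45], 0], [[0.02, 0.13, 0.7], 0], [[0.02, 0.12, 0.95], 0], [[0.02, 0.12, 1.15], 0]]' --force 60

```text
time: 25.5
ee_pos: [0.4272, 0.2928, 0.0572]
tcp_rot: [178.4, -0.1, 84.5]
wrist_force: [0.0, 0.9, 4.3]
opening: 0.0181
```

```bash
python3 go.py 0.4265 0.293 0.045 84.5
```

```text
t 25.5 pos [0.4272 0.2928 0.0572] rot [ 1.7844e+02 -8.0000e-02  8.4480e+01] q [ 34.9  -0.1 -15.7  73.2  -1.   40.4] F [0.  0.9 4.3] open 0.0181
inc [ 0.   -0.04  0.49] roll -0.0 dist mm 12
```

>>> arm_command --increments '[[[0, -0.04, 0.15], 0], [[0, -0.04, 0.3], 0], [[0, -0.04, 0.45], 0], [[0, -0.04, 0.52], 0], [[0, -0.04, 0.56], 0]]'

```text
time: 26.0
ee_pos: [0.4271, 0.2937, 0.0463]
tcp_rot: [178.3, -0.2, 84.5]
wrist_force: [-9.9, -4.4, 34.4]
opening: 0.0179
```

```bash
python3 - <<'E'
from h import *
c=snap('side','side12');X=cloud(c);h=hsv(c);z=X[...,2]
H,S,V=[h[...,i].astype(int) for i in range(3)]
th=np.radians(-5.6); Rr=np.array([[np.cos(th),np.sin(th)],[-np.sin(th),np.cos(th)]]); C=np.array([.4233,.2674])
L=(X[...,:2]-C)@Rr.T*1000
for y in (28,-28,-84):
  for s in (1,-1):
    m=(S<45)&(V>120)&(z>.04)&(z<.11)&(s*L[...,0]>50)&(s*L[...,0]<80)&(abs(L[...,1]-y-3)<16)
    q=L[m];print(y,m.sum(),q.mean(0).round(1),np.percentile(q,3,0).round(1),np.percentile(q,97,0).round(1),np.percentile(z[m],[5,95]).round(3))
E
```

```text
28 52 [61.3 32.4] [55.8 17.3] [67.1 41. ] [0.043 0.065]
28 59 [-65.3  33.5] [-71.9  17.6] [-58.4  41.3] [0.042 0.065]
-28 45 [ 61.7 -22.7] [ 56.  -36.5] [ 67.4 -15.1] [0.045 0.066]
-28 52 [-64.2 -22.6] [-70.8 -33.1] [-57.2 -11.8] [0.045 0.067]
-84 43 [ 62.5 -78.8] [ 57.1 -91.8] [ 68.5 -70.6] [0.047 0.065]
-84 48 [-64.3 -79.5] [-70.6 -94.7] [-58.2 -70.2] [0.045 0.066]
```

>>> arm_command --increments '[[[0, 0, 0], 0], [[0, 0, 0], 0], [[0, 0, 0], 0], [[0, 0, 0], 0]]' --claw 0.2

```text
time: 26.45
ee_pos: [0.4269, 0.2935, 0.0458]
tcp_rot: [178.4, -0.2, 84.5]
wrist_force: [-0.4, -0.5, 0.2]
opening: 0.0341
```

>>> arm_command --increments '[[[0, 0.05, -0.5], 0], [[0, 0.05, -1.2], 0], [[0, 0.1, -2.2], 0], [[0, 0.1, -3.2], 0], [[0, 0.1, -4], 0]]'

```text
time: 26.95
ee_pos: [0.4267, 0.2933, 0.148]
tcp_rot: [178.3, -0.2, 84.5]
wrist_force: [0.3, -0.4, 0.8]
opening: 0.0343
```

>>> arm_command --increments '[[[-1.5, 0, 0], 0], [[-3.4, 0, 0], 0], [[-5.4, 0, 0], 0], [[-7.4, -0.5, 0], -0.5], [[-9.4, -1, 0], -1]]'

```text
time: 27.45
ee_pos: [0.3796, 0.0632, 0.1469]
tcp_rot: [178.2, -0.1, 90.6]
wrist_force: [1.1, -0.9, 0.5]
opening: 0.0342
```

>>> arm_command --increments '[[[-1.5, -0.5, 0], -0.5], [[-3.4, -1, 0], -1], [[-4.5, -1.5, 0], -1], [[-5, -2, 0], -1], [[-5, -2, 0], -1]]'

```text
time: 27.95
ee_pos: [0.33, -0.0638, 0.1461]
tcp_rot: [178.2, 0.2, 96.5]
wrist_force: [0.5, 0.4, -0.2]
opening: 0.0343
```

```bash
python3 rel.py 13 | grep -vE "z \[[1-9][0-9][0-9]"; python3 - <<'E'
from h import *
c=np.load('pics/top13.npz');X=cloud(c);h=hsv(c);z=X[...,2]
H,S,V=[h[...,i].astype(int) for i in range(3)]
m=(H>100)&(H<125)&(S>120)&(X[...,0]>.3)&(X[...,0]<.7)&(abs(X[...,1]+.01)<.18)&(z>.006)&(z<.025); m=big(m); print('lid',rect(X,m),np.median(z[m]))
E
python3 go.py 0.517 -0.009 0.1 97
```

```text
top barrel 282 [245. 285.] mean [-0.7 27.9] min [-52.4  18. ] max [52.1 41.7] z [52. 57. 62.]
top barrel 282 [264. 285.] mean [  1.5 -28. ] min [-51.5 -38.1] max [ 53.6 -13.8] z [51. 57. 62.]
top barrel 279 [282. 287.] mean [  0.9 -83.5] min [-50.7 -93.8] max [ 53.8 -70. ] z [52. 57. 62.]
top cap 49 [247. 263.] mean [63.8 27.1] min [57.5 15.2] max [70.2 40.3] z [49. 61. 65.]
top cap 44 [266. 264.] mean [ 64.7 -29.1] min [ 58.6 -41. ] max [ 71.2 -17.1] z [57. 62. 64.]
top cap 42 [284. 265.] mean [ 64.8 -83.2] min [ 57.4 -95.3] max [ 72.  -71.8] z [56. 60. 63.]
top cap 42 [244. 305.] mean [-62.4  26.8] min [-68.   14.8] max [-55.8  39.9] z [56. 61. 65.]
top cap 42 [262. 306.] mean [-61.4 -29.1] min [-66.8 -41.3] max [-55.2 -16.2] z [54. 60. 64.]
top cap 40 [281. 307.] mean [-60.3 -85. ] min [-65.9 -96.3] max [-52.9 -72.4] z [57. 62. 64.]
top org 13 [224. 270.] mean [39.1 95.2] min [34.8 91.3] max [ 44.  100.1] z [58. 62. 65.]
top org 16 [242. 270.] mean [40.2 39.2] min [35.5 34.7] max [44.7 44.6] z [58. 64. 67.]
top org 14 [261. 272.] mean [ 40.2 -17.4] min [ 35.3 -22.4] max [ 45.5 -13
[... 1251 characters left out ...]
]
side org 25 [356. 278.] mean [38.3 35.4] min [31.6 19.9] max [45.8 50.3] z [58. 61. 68.]
side org 24 [386. 281.] mean [-42.  35.] min [-47.8  18.8] max [-34.9  45.1] z [58. 63. 66.]
side org 21 [354. 291.] mean [37.5 96.6] min [31.8 91.8] max [ 42.  102.9] z [57. 63. 66.]
side org 25 [384. 294.] mean [-41.7  96.2] min [-47.2  89.9] max [-36.4 102.5] z [57. 62. 65.]
lid (((0.515632152557373, -0.008364737033843994), (0.16190017759799957, 0.23885217308998108), 7.254410743713379), 3669) 0.01243050268186337
t 28.05 pos [ 0.3312 -0.0625  0.146 ] rot [1.7818e+02 1.4000e-01 9.6570e+01] q [-11.  -27.6 -28.1  87.8   0.4 -17.6] F [ 0.5 -0.7  0.5] open 0.034
inc [1.28 7.56 2.08] roll -0.07 dist mm 199
```

View pics/top13.png

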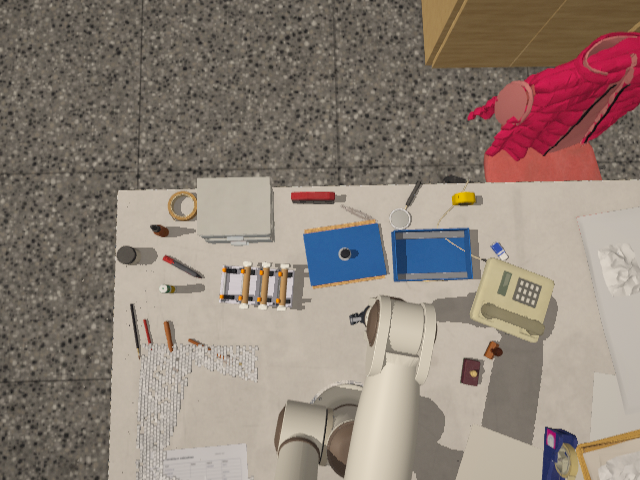

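View pics/side13c.png

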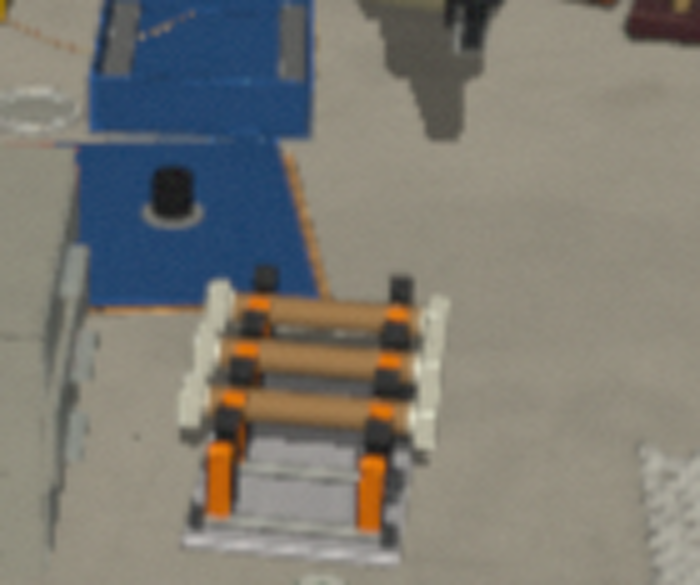

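```bash
python3 - <<'E'
from h import *
for n in ['top','side']:
    c=dict(np.load(f'pics/{n}13.npz'));X=cloud(c);h=hsv(c);z=X[...,2]
    H,S,V=[h[...,i].astype(int) for i in range(3)]
    w=(X[...,0]>.38)&(X[...,0]<.62)&(X[...,1]<-.14)&(X[...,1]>-.42)
    m=w&(H>95)&(H<130)&(S>90)&(z>.042)&(z<.06); print(n,rect(X,m))
    f=w&(H>95)&(H<130)&(S>90)&(z>-.005)&(z<.06); print(rect(X,f))
    g=w&(S<60)&(z>.006)&(z<.022)
    nn,l,s,ce=cv2.connectedComponentsWithStats(g.astype(np.uint8))
    for i in range(1,nn):
        if s[i,4]>40: print('ledge',s[i,4],rect(X,l==i)[0])
    # rim corner lines in the image
c=np.load('pics/top13.npz')['frame']
cv2.imwrite('pics/c13.png',cv2.resize(c[215:295,380:490,::-1],None,fx=7,fy=7,interpolation=2))
E
```

```text
top (((0.5047991275787354, -0.27668142318725586), (0.15454185009002686, 0.23610393702983856), 0.26879408955574036), 247)
(((0.505094051361084, -0.2766870856285095), (0.15519055724143982, 0.2360033392906189), 0.3671516478061676), 2963)
ledge 425 ((0.5704997181892395, -0.28047090768814087), (0.2156311720609665, 0.022835729643702507), 89.30261993408203)
ledge 372 ((0.4419768750667572, -0.2802843153476715), (0.017559746280312538, 0.21492433547973633), 0.07532364875078201)
side (((0.5032864212989807, -0.2784650921821594), (0.15564817190170288, 0.24982264637947083), 0.33909034729003906), 265)
(((0.5033154487609863, -0.28337496519088745), (0.15564817190170288, 0.2625674605369568), 0.33909034729003906), 1402)
ledge 89 ((0.566062867641449, -0.32323843240737915), (0.02467983216047287, 0.1438101977109909), 0.8047442436218262)
ledge 80 ((0.43962493538856506, -0.31814074516296387), (0.015605911612510681, 0.14501513540744781), 0.5169045329093933)
ledge 53 ((0.6056163311004639, -0.19352136552333832), (0.02747184969484806, 0.07871723920106888), 0.4068228006362915)
```

View pics/c13.png

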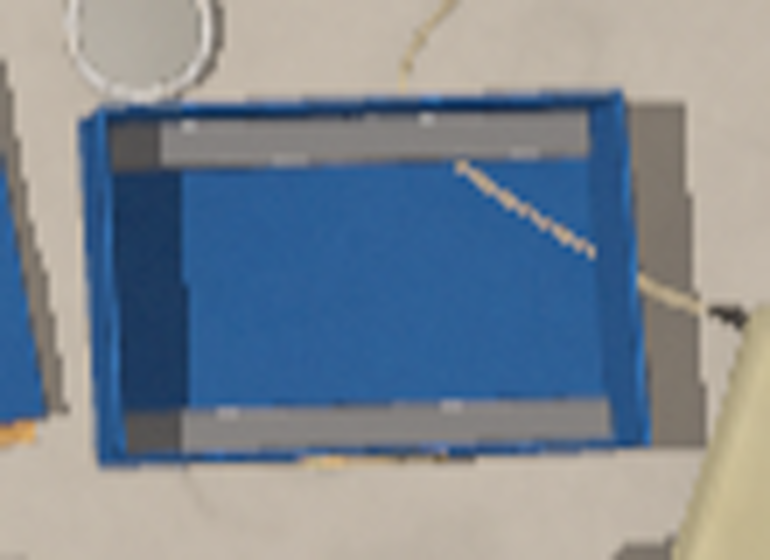

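```bash
python3 go.py 0.5165 -0.009 0.1 97.2
```

```text
t 28.05 pos [ 0.3312 -0.0625  0.146 ] rot [1.7818e+02 1.4000e-01 9.6570e+01] q [-11.  -27.6 -28.1  87.8   0.4 -17.6] F [ 0.5 -0.7  0.5] open 0.034
inc [1.28 7.55 2.08] roll -0.11 dist mm 198
```

>>> arm_command --increments '[[[0.3, 1.8, 0], 0], [[0.6, 3.6, 0], 0], [[1, 5.6, 0], -0.1], [[1.27, 7, 0.2], -0.1], [[1.27, 7.5, 1.2], -0.1]]' --claw -0.2 --force 60

```text
time: 28.55
ee_pos: [0.5191, -0.0068, 0.1231]
tcp_rot: [178.0, 0.2, 97.3]
wrist_force: [-0.1, -0.3, -0.4]
opening: 0.051
```

```bash
python3 go.py 0.5165 -0.009 0.07 97.2
```

```text
t 28.55 pos [ 0.5191 -0.0068  0.1231] rot [1.7796e+02 1.6000e-01 9.7350e+01] q [ -0.8  -2.  -10.2  79.7   0.1  -8.2] F [-0.1 -0.3 -0.4] open 0.051
inc [-0.07 -0.19  2.12] roll 0.02 dist mm 53
```

>>> arm_command --increments '[[[-0.07, -0.1, 0.8], 0], [[-0.07, -0.15, 1.5], 0], [[-0.07, -0.19, 2], 0], [[-0.07, -0.19, 2.1], 0], [[-0.07, -0.19, 2.1], 0]]'

```text
time: 29.05
ee_pos: [0.5166, -0.0086, 0.0706]
tcp_rot: [178.0, 0.2, 97.4]
wrist_force: [0.8, -0.7, 0.2]
opening: 0.051
```

```bash
python3 go.py 0.5165 -0.009 0.037 97.2; python3 - <<'E'
from h import *
for n in ['top','side']:
    c=snap(n,n+'14')
    cv2.imwrite(f'pics/{n}14c.png',cv2.resize(c['frame'][180:300,280:440,::-1],None,fx=5,fy=4.5,interpolation=2))
E
```

```text
t 29.05 pos [ 0.5166 -0.0086  0.0706] rot [1.7797e+02 1.6000e-01 9.7390e+01] q [ -1.   -1.4 -15.5  73.9   0.1  -8.4] F [ 0.8 -0.7  0.2] open 0.051
inc [-0.01 -0.05  1.34] roll 0.03 dist mm 34
```

View pics/side14c.png

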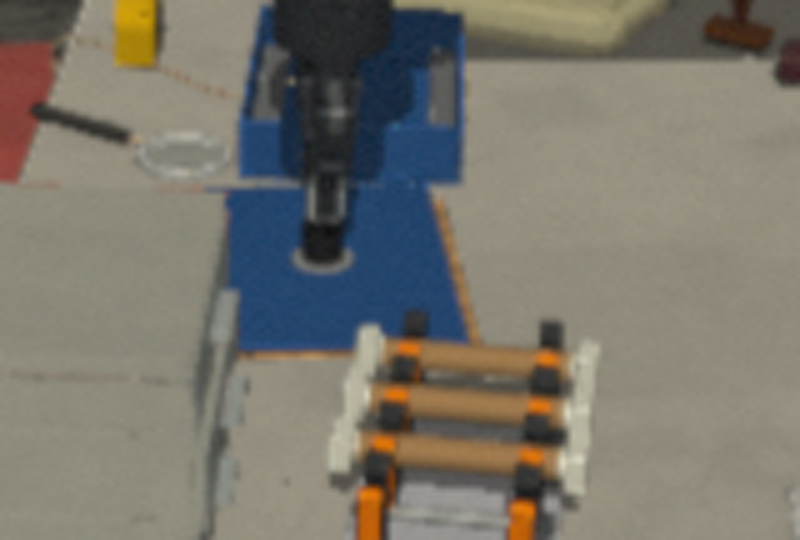

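View pics/top14c.png

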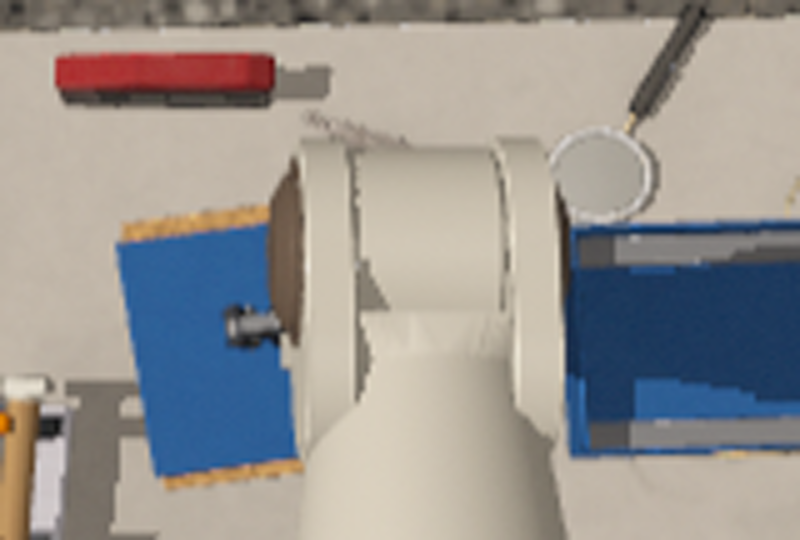

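Lid is where I left it and the gripper stands over its knob (side picture at about 322,225). I descend and grip.

>>> arm_command --increments '[[[0, -0.02, 0.5], 0], [[0, -0.03, 1], 0], [[0, -0.04, 1.25], 0], [[0, -0.05, 1.3], 0], [[0, -0.05, 1.3], 0]]'

```text
time: 29.65
ee_pos: [0.5168, -0.009, 0.0386]
tcp_rot: [177.9, 0.2, 97.4]
wrist_force: [0.1, -0.0, -0.5]
opening: 0.0516
```

>>> arm_command --increments '[[[0, 0, 0], 0], [[0, 0, 0], 0], [[0, 0, 0], 0], [[0, 0, 0], 0], [[0, 0, 0], 0]]' --claw 1

```text
time: 30.15
ee_pos: [0.5171, -0.009, 0.0393]
tcp_rot: [177.9, 0.2, 97.4]
wrist_force: [-1.6, 0.4, 5.6]
opening: 0.0261
```

>>> arm_command --increments '[[[0, 0, -0.5], 0], [[0, 0, -1], 0], [[0, 0, -2], 0], [[0, 0, -3.5], 0], [[0, 0, -4.5], 0]]'

```text
time: 30.65
ee_pos: [0.5131, -0.0092, 0.1549]
tcp_rot: [177.7, 0.2, 97.4]
wrist_force: [1.1, 0.8, -1.8]
opening: 0.0258
```

```bash
python3 go.py 0.5055 -0.2765 0.15 90.5;python3 - <<'E'
from h import *
for n in ['side']:
    c=snap(n,n+'15')
    cv2.imwrite(f'pics/{n}15c.png',cv2.resize(c['frame'][140:300,280:440,::-1],None,fx=5,fy=3.7,interpolation=2))
E
```

```text
t 30.65 pos [ 0.5131 -0.0092  0.1549] rot [177.73   0.2   97.35] q [-1.1 -3.2 -7.9 83.   0.1 -8.5] F [ 1.1  0.8 -1.8] open 0.0258
inc [-10.56  -1.68   0.17] roll 1.14 dist mm 267
```

View pics/side15c.png

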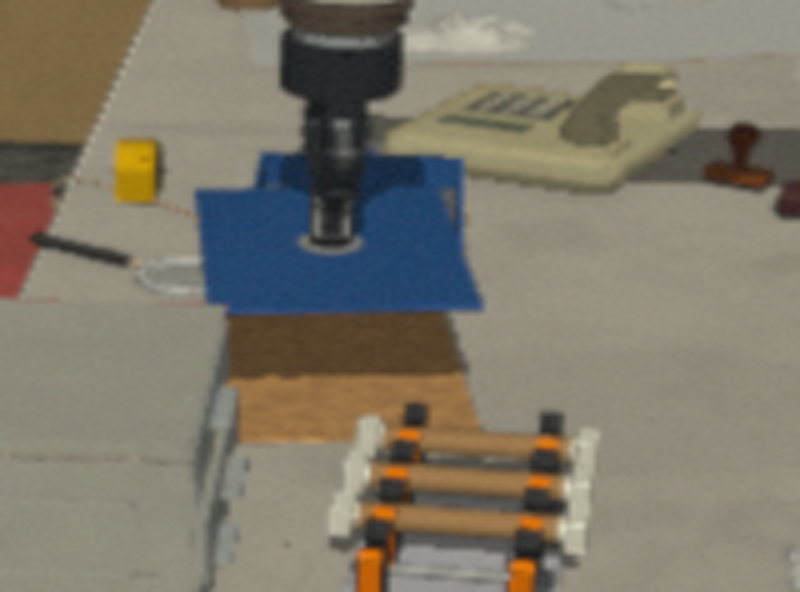

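>>> arm_command --increments '[[[-1, -0.1, 0], 0.1], [[-2.5, -0.4, 0], 0.3], [[-4, -0.6, 0], 0.5], [[-5.5, -0.9, 0], 0.7], [[-7, -1.1, 0], 0.9]]'

```text
time: 31.2
ee_pos: [0.5091, -0.1878, 0.1589]
tcp_rot: [177.4, 0.0, 91.9]
wrist_force: [0.9, -0.0, -1.7]
opening: 0.0259
```

```bash
python3 go.py 0.5055 -0.2765 0.12 90.5
```

```text
t 31.2 pos [ 0.5091 -0.1878  0.1589] rot [1.7742e+02 1.0000e-02 9.1920e+01] q [-20.7   0.7  -3.6  83.3   1.  -22.6] F [ 0.9 -0.  -1.7] open 0.0259
inc [-3.54 -0.33  1.54] roll 0.24 dist mm 97
```

>>> arm_command --increments '[[[-1.3, -0.1, 0], 0.1], [[-2.6, -0.2, 0], 0.24], [[-3.4, -0.3, 0.4], 0.24], [[-3.54, -0.33, 1], 0.24], [[-3.54, -0.33, 1.5], 0.24]]'

```text
time: 31.7
ee_pos: [0.5052, -0.2767, 0.1199]
tcp_rot: [177.5, -0.1, 90.4]
wrist_force: [-0.4, 0.1, -2.6]
opening: 0.0257
```

```bash
python3 go.py 0.5055 -0.2765 0.09 90.5; python3 - <<'E'
from h import *
for n in ['top','side']:
    c=snap(n,n+'16');X=cloud(c);h=hsv(c);z=X[...,2]
    H,S,V=[h[...,i].astype(int) for i in range(3)]
    w=(X[...,0]>.38)&(X[...,0]<.62)&(X[...,1]<-.10)&(X[...,1]>-.45)
    m=big(w&(H>95)&(H<130)&(S>90)&(z>.08)&(z<.12)); print(n,rect(X,m))
    q=X[m];A=np.c_[q[:,:2],np.ones(len(q))];s=np.linalg.lstsq(A,q[:,2],rcond=None)[0];print('slope deg',np.degrees(s[:2]).round(2),'z at ctr',s@[.505,-.2765,1])
    cv2.imwrite(f'pics/{n}16c.png',cv2.resize(c['frame'][140:300,300:500,::-1],None,fx=4,fy=3.7,interpolation=2))
E
```

```text
t 31.7 pos [ 0.5052 -0.2767  0.1199] rot [ 1.7746e+02 -9.0000e-02  9.0410e+01] q [-29.3   5.7  -2.7  79.4   1.3 -29.7] F [-0.4  0.1 -2.6] open 0.0257
inc [ 0.01 -0.04  1.19] roll -0.01 dist mm 30
top (((0.5046003460884094, -0.25353407859802246), (0.164017915725708, 0.1968156099319458), 0.15034466981887817), 2617)
slope deg [0.32 0.3 ] z at ctr 0.09274713527808397
side (((0.5018148422241211, -0.2745151221752167), (0.16380657255649567, 0.2519803047180176), 0.26268085837364197), 1066)
slope deg [0.17 0.15] z at ctr 0.09396825284857077
```

View pics/side16c.png

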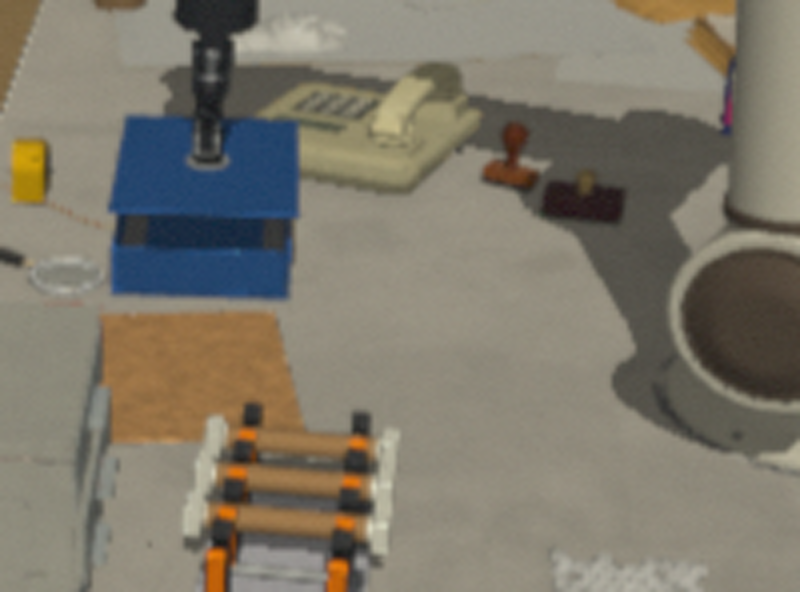

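View pics/top16c.png

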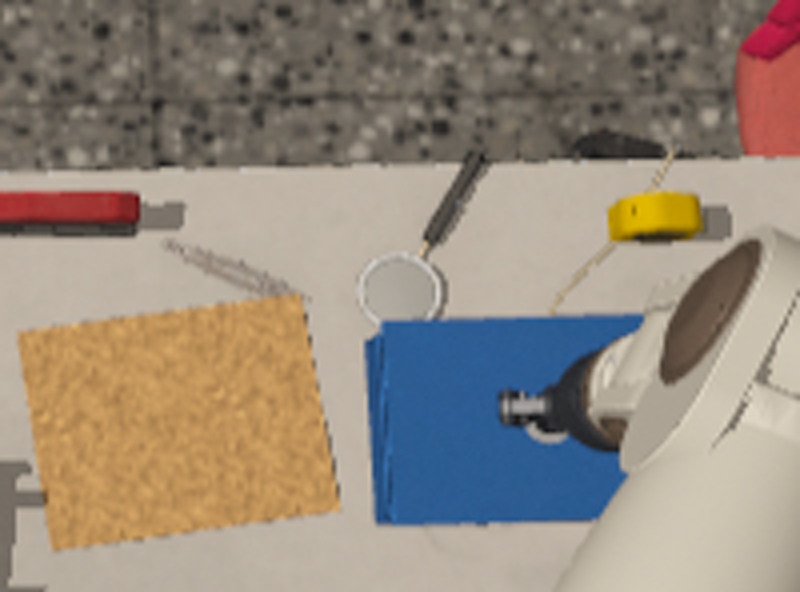

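>>> arm_command --increments '[[[0, -0.02, 0.5], -0.02], [[0, -0.03, 1], -0.02], [[0, -0.03, 1.3], -0.02], [[0, -0.04, 1.45], -0.02], [[0, -0.04, 1.5], -0.02]]'

```text
time: 32.3
ee_pos: [0.5051, -0.2748, 0.0807]
tcp_rot: [177.6, -0.2, 90.6]
wrist_force: [0.6, 0.4, -2.5]
opening: 0.0261
```

>>> arm_command --increments '[[[0, 0, 0.1], 0], [[0, 0, 0.15], 0], [[0, 0, 0.2], 0]]'

```text
time: 32.6
ee_pos: [0.5054, -0.275, 0.0801]
tcp_rot: [177.5, -0.1, 90.6]
wrist_force: [-16.1, 7.8, 34.9]
opening: 0.0257
```

>>> arm_command --increments '[[[0, 0, 0], 0], [[0, 0, 0], 0], [[0, 0, 0], 0], [[0, 0, 0], 0], [[0, 0, 0], 0]]' --claw -0.2

```text
time: 33.1
ee_pos: [0.5054, -0.275, 0.0797]
tcp_rot: [177.5, -0.1, 90.6]
wrist_force: [0.8, -0.2, 0.1]
opening: 0.0513
```

>>> arm_command --increments '[[[0, 0.05, -0.5], 0], [[0, 0.05, -1], 0], [[0, 0.1, -2], 0], [[0, 0.1, -3.5], 0], [[0, 0.1, -5], 0]]'

```text
time: 33.6
ee_pos: [0.5022, -0.2751, 0.2071]
tcp_rot: [177.5, -0.1, 90.6]
wrist_force: [1.2, -0.1, 0.9]
opening: 0.051
```

>>> arm_command --increments '[[[0, -1.5, 0], 0], [[0, -3.3, 0], 0], [[0, -5, 0], 0], [[0, -6.5, 0], 0], [[0, -7, 0], 0]]'

```text
time: 34.1
ee_pos: [0.325, -0.2769, 0.2011]
tcp_rot: [177.4, -0.0, 90.6]
wrist_force: [1.0, 0.3, 1.1]
opening: 0.0515
```

```bash
python3 go.py 0.33 -0.27 0.15 90.5; python3 - <<'E'
from h import *
for n in ['top','side']:
    c=snap(n,n+'17');X=cloud(c);h=hsv(c);z=X[...,2]
    H,S,V=[h[...,i].astype(int) for i in range(3)]
    w=(X[...,0]>.38)&(X[...,0]<.62)&(X[...,1]<-.10)&(X[...,1]>-.45)
    m=big(w&(H>95)&(H<130)&(S>90)&(z>.047)&(z<.07)); print(n,rect(X,m))
    q=X[m];A=np.c_[q[:,:2],np.ones(len(q))];s=np.linalg.lstsq(A,q[:,2],rcond=None)[0];print('slope deg',np.degrees(s[:2]).round(2),'z at ctr',s@[.505,-.2765,1])
E
python3 rel.py 18 | grep -E "top (cap|barrel|org)"| grep -vE "z \[[1-9][0-9][0-9]"
```

```text
t 34.1 pos [ 0.325  -0.2769  0.2011] rot [177.41  -0.    90.55] q [-41.5 -14.4 -12.6  89.9   1.7 -42.1] F [1.  0.3 1.1] open 0.0515
inc [0.27 0.11 2.05] roll 0.01 dist mm 52
top (((0.5044311881065369, -0.2734430730342865), (0.16322733461856842, 0.24012376368045807), 0.5074673891067505), 3908)
slope deg [ 0.02 -0.  ] z at ctr 0.053184779248376994
side (((0.5026654005050659, -0.27057740092277527), (0.1621207743883133, 0.2532559931278229), 0.5552864670753479), 1144)
slope deg [ 0.03 -0.25] z at ctr 0.05649762701329241
top barrel 283 [245. 285.] mean [-0.6 28. ] min [-52.6  18.3] max [52.5 41.7] z [52. 57. 62.]
top barrel 283 [264. 285.] mean [  1.3 -28. ] min [-51.5 -38.3] max [ 53.6 -13.7] z [52. 57. 62.]
top barrel 279 [282. 287.] mean [  1.1 -83.5] min [-50.7 -93.9] max [ 53.9 -69.8] z [52. 57. 62.]
top cap 49 [247. 263.] mean [63.6 27.2] min [56.2 15.3] max [70.4 40. ] z [48. 60. 65.]
top cap 43 [266. 264.] mean [ 64.8 -29. ] min [ 58.6 -41. ] max [ 71.2 -16.9] z [56. 61. 65.]
top cap 41 [284. 265.] mean [ 64.9 -83.4] min [ 57.4 -95.3] max [ 71.9 -71.6] z [55. 61. 66.]
top cap 41 [2
[... 308 characters left out ...]
 min [34.7 91.3] max [43.9 99.9] z [59. 61. 64.]
top org 16 [242. 270.] mean [40.3 39.3] min [35.6 34.9] max [45.1 44.5] z [57. 63. 66.]
top org 13 [261. 272.] mean [ 40.7 -16.9] min [ 36.5 -21.9] max [ 45.7 -12.8] z [60. 62. 67.]
top org 17 [279. 273.] mean [ 39.8 -71.6] min [ 34.7 -76.6] max [ 45.5 -66.8] z [58. 63. 67.]
top org 10 [221. 296.] mean [-39.1  94.7] min [-42.9  89.9] max [-36.5  99.1] z [59. 64. 66.]
top org 16 [240. 298.] mean [-40.3  39.3] min [-44.9  33.7] max [-35.4  45.4] z [57. 63. 65.]
top org 15 [259. 299.] mean [-39.7 -16.8] min [-45.1 -21.8] max [-34.7 -10.8] z [58. 62. 65.]
top org 15 [278. 300.] mean [-39.9 -72.7] min [-45.2 -77.4] max [-34.8 -67.6] z [60. 63. 67.]
```

View pics/top17.png

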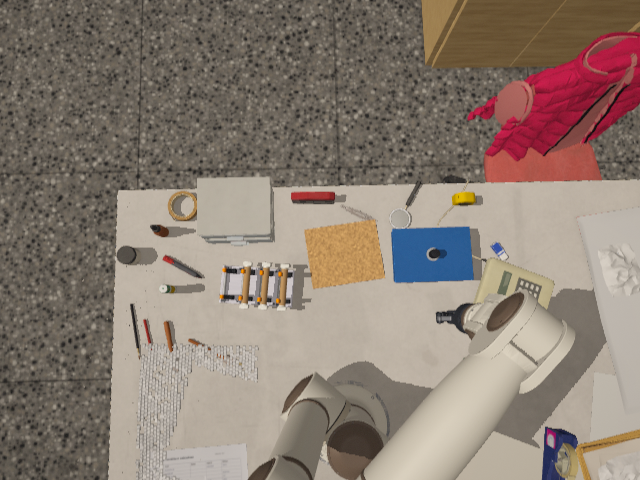

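View pics/side17.png

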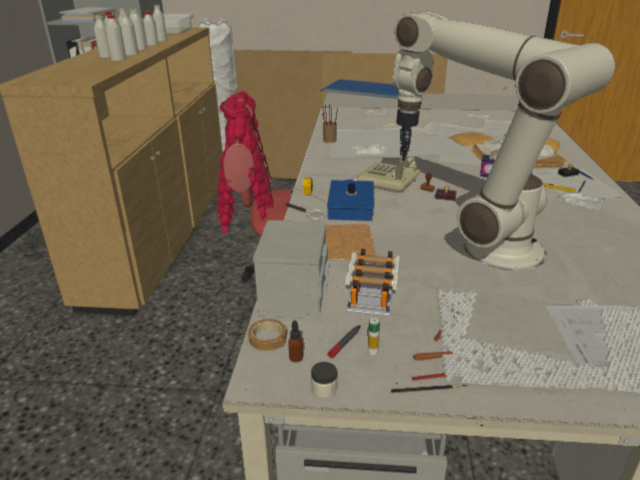

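```bash
python3 -c "
from workcell import *
print(job_done())"
```

```text
the job is handed in; nothing more can be done
None
```

I finished the job and handed it in at about 34 s of robot time, with nothing left in the gripper and no force or time limit approached.

**What I did:** I lifted the lid off by its knob and laid it flat on the cork mat. The box held three tubes, and I pressed them into clips 0, 1 and 2. With the box seen empty, I put the lid back on.

**Tubes:** The last pictures show all three tubes seated, with the cap tops about 61–62 mm up (63 mm is nominal). The jaws are back at their shut positions.

**Centring along the length:**

| Clip | Offset, top camera | Offset, side camera |
|---|---|---|
| 0 | about 2.5 mm | about 1.3 mm |
| 1 | about 1.9 mm | about 0.8 mm |
| 2 | about 0.9 mm | about 0 mm |

The two cameras disagree by about 1 mm. I left the clip 0 tube as it was, roughly 2 mm off centre towards +x.

**Third tube:** It sat about 4.5 mm off centre in the gripper, so I shifted the arm before pressing it in.

**Lid:** It is level, at the same height as at the start, and within about 0.2° of the box's direction. It sits about 3 mm towards +y, inside the 5 mm play.

**Other things:** The stapler, magnifier and glue stick look unmoved in the pictures; I did not measure them.

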